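Turn round the dip tester: clear the canister, check the limit switch, hang the baskets

TASK

Get the dip tester ready for the next run: lift the canister off the tester's warming plate by its handle, keeping it upright, and stand it in the drip tray. Then, with no basket on the machine yet, press the roller lever of the limit switch down by hand until it clicks and let it spring back. After that hang every vial basket on the pin: push the mouth of its hook onto the pin until the safety latch flips shut behind it, leave the pin home in the crook, and do not disturb the bottle, carton and beaker.

Things in the scene. Friction and masses are not known exactly. Their poses are not given: they have to be found in the camera images.
- tester: fixed dip tester, turned by up to 0.12 rad: white base plate, lift column at its +y end (at 75, 255 mm; 334 mm tall) and a cantilever beam (front face 50 mm behind the pin, top 225 mm up) whose five arms carry one level steel pin, 10 mm across, 210 mm above the bench. Origin on the bench below the pin's middle; x away from the robot, y along the pin, z up
- pin_mid (a point): middle of the pin, on its axis; axes as the tester's. The five arms (6 mm thick, tops 11 mm above the pin's axis, from the beam to 10 mm in front of the axis) cross the pin at y = -170, -85, 0, 85, 170 mm: four bays, 79 mm clear. A basket may hang in any bay and can get on only through its hook's mouth. Open towards the robot and above
- limit_arm (a joint): roller lever of the limit switch on the column's front: a 58 mm arm towards the robot. Angle in rad, 0 level, positive with the roller pushed down; sprung back to 0 (0.5 N m/rad, about 4.5 N at the roller for the click). It clicks at 0.5 rad (roller about 28 mm down), end stop at 0.85 rad
- limit_roller (a point): middle of the white roller (20 mm across, 10 mm wide) at the lever's end; with the lever level it is 295 mm above the bench at (-38, 286) mm of the tester, free from above; the switch's body and the column stand behind it, none taller than 334 mm
- canister: lidded stainless canister, 95 mm across, 84 mm tall, with a fixed stirrup handle over it; about 0.4 kg. Origin in the middle of its underside, z up, x along the handle's bar. It starts on the round warming plate at the front of the tester's base (110 mm across, top 30 mm above the bench, centre 68 mm in front of the pin), in the way of the baskets
- canister_grip (a point): middle of the handle's bar, 130 mm above the canister's underside: a level black sleeve 14 mm thick and 80 mm long, along the canister's x axis, 39 mm clear above the lid; taken from above with a finger on either side
- tray: square stainless drip tray fixed on the bench, 180 x 180 mm, rim 14 mm high, walls and floor 4 mm thick. Origin in the middle of its underside, z up
- basket1: round wire basket of vials, 54 mm across, 45 mm high, with an upright flat steel hook on top; 184 mm tall in all, about 0.22 kg; 3 or all 4 of the four are there, standing on the bench. Origin in the middle of its underside, z up; the hook lies in the x-z plane, 10 mm thick along y. On the hook's crown a grey grip, 22 (x) x 14 (y) mm, 148 to 184 mm up, to be taken from above across its 14 mm
- basket2: round wire basket of vials, 54 mm across, 45 mm high, with an upright flat steel hook on top; 184 mm tall in all, about 0.22 kg; 3 or all 4 of the four are there, standing on the bench. Origin in the middle of its underside, z up; the hook lies in the x-z plane, 10 mm thick along y. On the hook's crown a grey grip, 22 (x) x 14 (y) mm, 148 to 184 mm up, to be taken from above across its 14 mm
- basket3: round wire basket of vials, 54 mm across, 45 mm high, with an upright flat steel hook on top; 184 mm tall in all, about 0.22 kg; 3 or all 4 of the four are there, standing on the bench. Origin in the middle of its underside, z up; the hook lies in the x-z plane, 10 mm thick along y. On the hook's crown a grey grip, 22 (x) x 14 (y) mm, 148 to 184 mm up, to be taken from above across its 14 mm
- basket4: round wire basket of vials, 54 mm across, 45 mm high, with an upright flat steel hook on top; 184 mm tall in all, about 0.22 kg; 3 or all 4 of the four are there, standing on the bench. Origin in the middle of its underside, z up; the hook lies in the x-z plane, 10 mm thick along y. On the hook's crown a grey grip, 22 (x) x 14 (y) mm, 148 to 184 mm up, to be taken from above across its 14 mm
- seat1 (a point): crook of basket1's hook, 133 mm above its underside on its middle axis: the pin's axis lies here when it hangs. Hook: back on the -x side, crown above (a vee that centres the pin), nose on the +x side ending 100 mm up; the mouth between (26 mm wide, +-13) faces down. Below the nose a gap (70 to 100 mm up) is open to +x: the pin goes in there sideways, then the hook is pushed down on it
- seat2 (a point): crook of basket2's hook, 133 mm above its underside on its middle axis: the pin's axis lies here when it hangs. Hook: back on the -x side, crown above (a vee that centres the pin), nose on the +x side ending 100 mm up; the mouth between (26 mm wide, +-13) faces down. Below the nose a gap (70 to 100 mm up) is open to +x: the pin goes in there sideways, then the hook is pushed down on it
- seat3 (a point): crook of basket3's hook, 133 mm above its underside on its middle axis: the pin's axis lies here when it hangs. Hook: back on the -x side, crown above (a vee that centres the pin), nose on the +x side ending 100 mm up; the mouth between (26 mm wide, +-13) faces down. Below the nose a gap (70 to 100 mm up) is open to +x: the pin goes in there sideways, then the hook is pushed down on it
- seat4 (a point): crook of basket4's hook, 133 mm above its underside on its middle axis: the pin's axis lies here when it hangs. Hook: back on the -x side, crown above (a vee that centres the pin), nose on the +x side ending 100 mm up; the mouth between (26 mm wide, +-13) faces down. Below the nose a gap (70 to 100 mm up) is open to +x: the pin goes in there sideways, then the hook is pushed down on it
- latch1 (a joint): safety latch in the mouth of basket1's hook, 104 mm above the underside, hinged on the back: angle in rad, 0 shut, up to 1.55 open inwards (up). A spring shuts it; the pin pushes it open with about 4 N and it flips shut below the pin once the pin's axis is about 126 mm above the underside. It does not open outwards
- latch2 (a joint): safety latch in the mouth of basket2's hook, 104 mm above the underside, hinged on the back: angle in rad, 0 shut, up to 1.55 open inwards (up). A spring shuts it; the pin pushes it open with about 4 N and it flips shut below the pin once the pin's axis is about 126 mm above the underside. It does not open outwards
- latch3 (a joint): safety latch in the mouth of basket3's hook, 104 mm above the underside, hinged on the back: angle in rad, 0 shut, up to 1.55 open inwards (up). A spring shuts it; the pin pushes it open with about 4 N and it flips shut below the pin once the pin's axis is about 126 mm above the underside. It does not open outwards
- latch4 (a joint): safety latch in the mouth of basket4's hook, 104 mm above the underside, hinged on the back: angle in rad, 0 shut, up to 1.55 open inwards (up). A spring shuts it; the pin pushes it open with about 4 N and it flips shut below the pin once the pin's axis is about 126 mm above the underside. It does not open outwards
- reagent_bottle: bystander: clear bottle with a blue cap, 64 mm across, 130 mm tall; leave it alone
- carton: bystander: white carton, 60 x 90 x 30 mm, lying flat; leave it alone
- beaker: bystander: small glass beaker, 67 mm across, 80 mm tall; leave it alone

How it is judged:
By the outcome, as a careful person would: the job done as asked, in the order asked, and still so for the second after the job is handed in, with the robot touching nothing.
Of basket1, basket2, basket3, basket4 only 3 to 4 are there at a start; the rules pass over those that are not, and their reading is None.
At some moment in a run one of canister, basket1, basket2, basket3, basket4 may be knocked a few centimetres aside while the robot is not near it.
It also fails if it takes over 208 s, if anything falls off the work surface, if the arm or the gripper's body presses on something with over 40 N, if the wrist force passes 120 N, or if a joint passes its speed limit or range.

ROBOT

A 6-joint arm with a two-finger parallel gripper is mounted at the origin on the work surface. World frame = base frame: x ahead of the robot, y to its left, z up, the work surface at z = 0. Lengths are in m, angles in degrees, forces in N, time in s.
With the tool pointing down it reaches from about 0.25 to 0.85 m from the base axis. Payload 12.5 kg.
Tool frame: the origin (TCP) lies at the very end of the fingers, on their centre line; the grasp point (between the pads) lies 19 mm behind it; z points along the fingers, y is the line along which they close (so a half turn about z gives the same grasp; the last joint's range is limited). The gripper opens to 93 mm and grips with 3 to 60 N. Pads are 15 mm wide; open, the fingers measure 128 mm over their backs; the gripper's body (75 mm by 188 mm) begins 65 mm behind the grasp point.
Start: joints at [-73.43, 20.094, 94.641, -0, 65.266, -4.847], TCP at [0.201, -0.512, 0.219] pointing down, gripper open.
Joint ranges: [-157.81, 157.81], [-45, 120.19], [0.68, 151.7], [-89.99, 269.99], [4.06, 180], [-164.3, 164.3]. Speed limits (degrees/s): [127.2, 127.2, 159.86, 180, 180, 180].

INTERFACE

Orientations are given as a 3x3 rotation matrix whose columns are the frame's x, y, z axes.
In Python, from workcell import ctrl gives the robot as it stands. The module is installed in compiled form; this text tells all that it offers.
- The arm moves only by the tool arm_command, never from a script. Its argument "targets" is a list of rows, each a list of 7 numbers: the turn, a rotation vector about the tool's x, y, z in rad, then the shift along the tool's x, y, z in mm, then the finger opening in mm, from 0 to 93. In form: [[rx, ry, rz, x, y, z, claw], ...]. A call has exactly 8 rows; each row shifts and turns the commanded pose from where the row before left it, along the tool's axes as they then stand; what a row does not reach is not made up. A row lasts 1/10 s, in which the tool goes at most 50 mm and 8.59 degrees, less where a joint would pass 70% of its speed; a pose out of reach is approached as far as the arm can. A call with a gripper value outside its range is refused whole. The fingers move at their own pace and stop on an object; "newtons" is the grip in N (left out, the last holds). Time passes only in rows, so rows that do not move let the fingers close, or fill a call up. It gives the time, the measured TCP pose, the force and the opening at its end, in the units of the state.
- ctrl.observe(): the state, without advancing time (a new reading comes with each control period).
- ctrl.read_camera(name): name is "scene" or "top" or "wrist"; returns the picture (384x512x3 uint8, red, green, blue); there is no depth.
- ctrl.calibration(name): a dict with "intrinsics" (3x3 intrinsics, pixels), "extrinsics" (4x4, takes a point from camera to world coordinates). Camera axes: x right, y down, z forward; pixel columns grow to the right and rows downward; lengths in m; the calibration is good to about 2 mm. A picture is of the moment at which its call begins: read the wrist's pose just before it. calibration takes no time and is no camera call; for the wrist camera it gives the pose at the moment of the call.
- ctrl.finish_job(): hands the job in, once; it reports no verdict.
The state is a dict: "clock": time; "q": joint angles; "qvel": joint speeds; "joint_efforts": joint torques, N m; "tcp_pos": TCP position; "tool_rot": TCP orientation; "wrist_force": force on the tool from outside, world axes, zero at the start; "wrist_torque": the same for the moment, N m; "finger_gap": finger opening in m.
Only numpy, scipy, OpenCV 4.12 (cv2) and the standard library are available. Lean on these libraries where they do the work, as an engineer would, in place of code of your own. Each camera call takes 0.05 s, during which the arm holds its last target. There are 200 camera calls.

## Working session

There is one attempt and no reset: what is moved stays moved. The work goes in short steps, Python scripts to look and compute and a tool call to move; the robot and the scene stay as the last step left them, time stands still between calls to the robot, and variables do not carry over. Pictures are saved under pics/ and viewed, on a budget of 14 in all, crops included, one or two more only if the job needs it, and the job is handed in when it is done.

Besides the shell and the picture viewer there is one more tool, called after ">>>" by a JSON object that holds its "fn" and its "kwargs", one argument or row to a line. arm_command: Moves the arm, as the interface text tells. Its arguments: {"type":"object","properties":{"targets":{"type":"array"},"newtons":{"type":"number"}},"required":["targets"]}

```bash
mkdir -p pics; python3 - <<'E'
from workcell import ctrl
import cv2,numpy as np
np.set_printoptions(precision=4,suppress=True)
s=ctrl.observe();print(s)
for n in("scene","top","wrist"):
    c=ctrl.calibration(n);print(n,c["intrinsics"].tolist(),c["extrinsics"])
    im=ctrl.read_camera(n);cv2.imwrite(f"pics/{n}0.png",cv2.resize(im[...,::-1],(800,600),interpolation=cv2.INTER_CUBIC))
E
```

```text
{'clock': 0.0, 'q': array([-73.4313,  20.1239,  94.6755,   0.    ,  65.2634,  -4.8475]), 'qvel': array([-0.0263,  0.0445,  0.0529,  0.0313,  0.0101, -0.0325]), 'joint_efforts': array([  0.0013, -49.7322, -28.5252,   0.07  ,   0.0257,  -0.0001]), 'tcp_pos': array([ 0.2008, -0.5117,  0.2181]), 'tool_rot': array([[ 0.931 ,  0.3651, -0.0003],
       [ 0.3651, -0.931 ,  0.0011],
       [ 0.0001, -0.0011, -1.    ]]), 'wrist_force': array([-0.6373,  0.6825,  0.2058]), 'wrist_torque': array([ 0.0744,  0.0137, -0.0354]), 'finger_gap': 0.09300708918967313}
scene [[481.30006569884836, 0.0, 261.1846620432181], [0.0, 481.30006569884836, 200.11475987982783], [0.0, 0.0, 1.0]] [[ 0.1078  0.6786 -0.7266  1.6994]
 [ 0.9941 -0.0843  0.0688 -0.1048]
 [-0.0146 -0.7297 -0.6836  1.2659]
 [ 0.      0.      0.      1.    ]]
top [[403.64185581419787, 0.0, 249.54797604488334], [0.0, 403.64185581419787, 193.72358330657852], [0.0, 0.0, 1.0]] [[ 0.0032 -0.9947  0.1026  0.4137]
 [-1.     -0.0035 -0.0026  0.0049]
 [ 0.003  -0.1026 -0.9947  1.3528]
 [ 0.      0.      0.      1.    ]]
wrist [[279.3927532498969, 0.0, 257.3168110188764], [0.0, 279.3927532498969, 193.0865788639484], [0.0, 0.0, 1.0]] [[ 0.3649 -0.9041 -0.2225  0.2617]
 [-0.9311 -0.3546 -0.0858 -0.4872]
 [-0.0014  0.2385 -0.9711  0.3826]
 [ 0.      0.      0.      1.    ]]
```

View pics/top0.png

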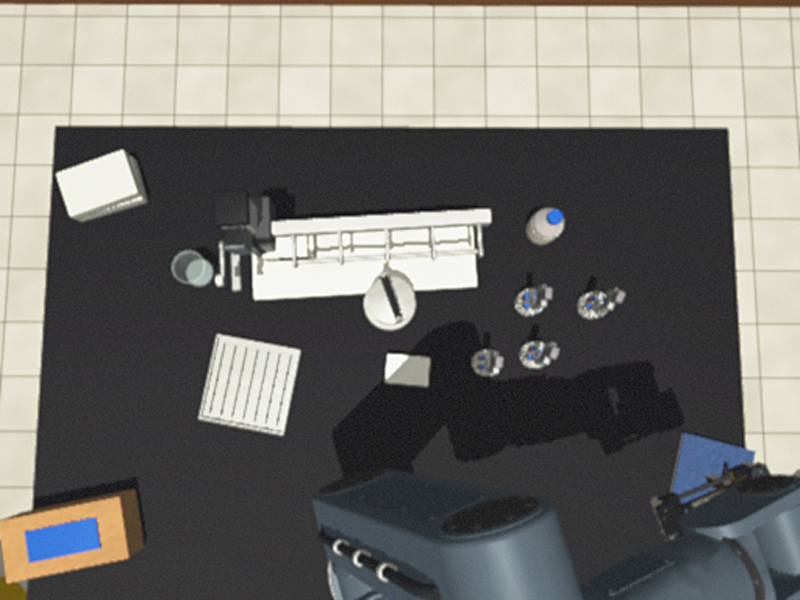

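View pics/scene0.png

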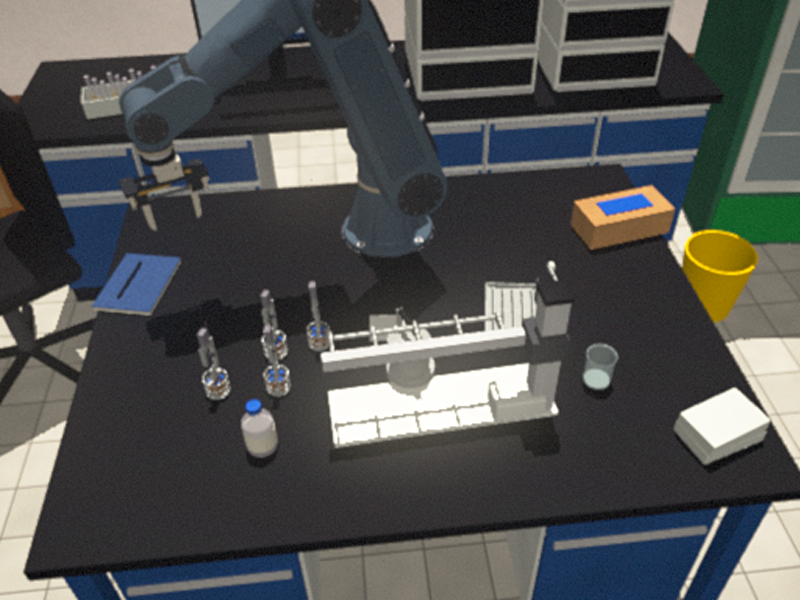

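The top view (800x600 picture) shows the tester at (370,250), with the canister at (388,300) and the tray at (250,385). The four baskets are at about (532,300), (600,302), (538,352) and (487,362). I'll enlarge it next.

```bash
cat > h.py <<'E'
from workcell import ctrl
import cv2,numpy as np
np.set_printoptions(precision=4,suppress=True)
def ray(c,uv,z):
    "world point at height z on the pixel's ray"
    K,E=c["intrinsics"],c["extrinsics"]
    d=E[:3,:3]@np.linalg.solve(K,[uv[0],uv[1],1.]); o=E[:3,3]
    return o+d*(z-o[2])/d[2]
def proj(c,P):
    K,E=c["intrinsics"],c["extrinsics"]
    p=(np.atleast_2d(P)-E[:3,3])@E[:3,:3]@np.asarray(K).T
    return p[:,:2]/p[:,2:]
def tri(c1,u1,c2,u2):
    A=[];b=[]
    for c,u in((c1,u1),(c2,u2)):
        E=c["extrinsics"];d=E[:3,:3]@np.linalg.solve(c["intrinsics"],[u[0],u[1],1.]);d/=np.linalg.norm(d)
        M=np.eye(3)-np.outer(d,d);A.append(M);b.append(M@E[:3,3])
    return np.linalg.lstsq(np.vstack(A),np.hstack(b),rcond=None)[0]
def shot(n,f,crop=None,s=None):
    "crop x0,y0,x1,y1 in raw pixels"
    c=ctrl.calibration(n);im=ctrl.read_camera(n)[...,::-1]
    x0,y0,x1,y1=crop or(0,0,512,384)
    im=im[y0:y1,x0:x1];k=s or min(800/(x1-x0),600/(y1-y0))
    im=cv2.resize(im,None,fx=k,fy=k,interpolation=cv2.INTER_CUBIC)
    # tick labels in raw pixels
    for x in range((x0//20+1)*20,x1,20):cv2.putText(im,str(x),(int((x-x0)*k),8),0,.3,(0,255,255),1);cv2.line(im,(int((x-x0)*k),9),(int((x-x0)*k),14),(0,255,255),1)
    for y in range((y0//20+1)*20,y1,20):cv2.putText(im,str(y),(0,int((y-y0)*k)),0,.3,(0,255,255),1);cv2.line(im,(20,int((y-y0)*k)),(26,int((y-y0)*k)),(0,255,255),1)
    cv2.imwrite(f"pics/{f}.png",im);return c
E
python3 - <<'E'
from h import *
shot("top","t1",(130,120,420,290)); shot("scene","s1",(110,165,390,290))
E
```

```text
(no output)
```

View pics/t1.png

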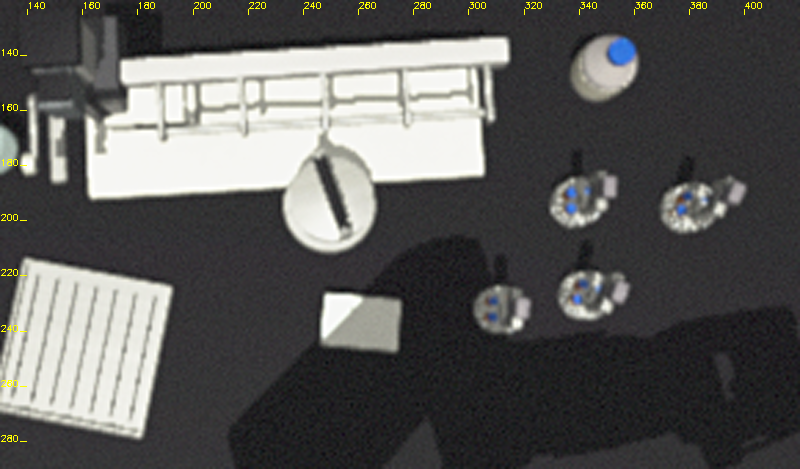

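View pics/s1.png

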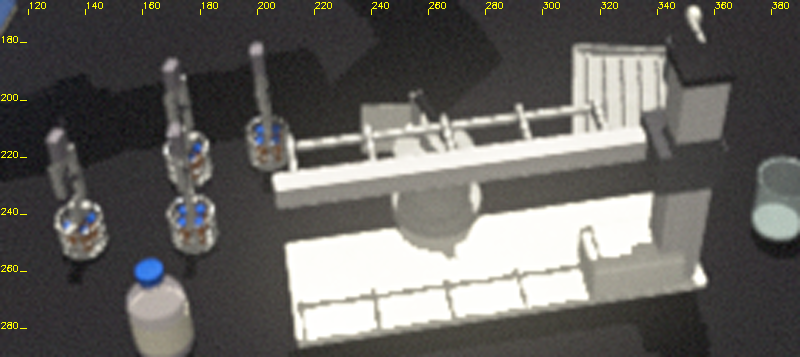

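The crops give arm tips in the top view at (162,138), (244,134), (326,128), (408,124) and (490,120), and the handle bar from (318,158) to (348,230). Grip tops are at (609,185), (737,190), (524,308) and (621,291). A plain white block or card at (360,322) is not in the list, so I'll avoid it.

```bash
cat >> h.py <<'E'
def Rz(a):return np.array([[np.cos(a),-np.sin(a),0],[np.sin(a),np.cos(a),0],[0,0,1]])
def plan(xyz,yaw=None,s=None):
    "turn about tool z (rad), then shift in turned tool axes (mm); yaw=angle deg of tool x in world, tool down"
    s=s or ctrl.observe();R=s["tool_rot"];y0=np.degrees(np.arctan2(R[1,0],R[0,0]))
    if yaw is None: yaw=y0
    a=(yaw-y0+180)%360-180; a_=np.radians(yaw)
    d=(np.array(xyz)-s["tcp_pos"])*1000
    sh=np.array([d@[np.cos(a_),np.sin(a_),0],d@[np.sin(a_),-np.cos(a_),0],-d[2]])
    print("turn rz rad",round(-np.radians(a),4),"shift tool mm",sh.round(1),"| now",s["tcp_pos"],"yaw",round(y0,2),"q6",s["q"][5].round(1))
E
python3 - <<'E'
from h import *
from scipy.optimize import least_squares
T=ctrl.calibration("top");S=ctrl.calibration("scene")
t=lambda u:(130+u[0]/2.759,120+u[1]/2.759); s=lambda u:(110+u[0]/2.857,165+u[1]/2.857)
ys=np.array([170,85,0,-85,-170])/1e3
tp=np.array([t(u) for u in[(162,138),(244,134),(326,128),(408,124),(490,120)]])
sp=np.array([s(u) for u in[(597,97),(520,103),(444,112),(368,125),(288,140)]])
def P(p):
    return np.c_[np.full(5,-.010),ys,np.full(5,.221)]@Rz(p[2]).T+[p[0],p[1],0]
f=lambda p:np.r_[(proj(T,P(p))-tp).ravel(),(proj(S,P(p))-sp).ravel()]
r=least_squares(f,[.6,0,0]);print("tester",r.x,r.fun.round(1))
p=r.x;R=Rz(p[2]);o=np.array([p[0],p[1],0])
print("plate",o+R@[-.068,0,0.03],"roller",o+R@[-.038,.286,.295])
for u in[(318,158),(348,230),(333,195)]:print("bar",ray(T,t(u),.167))
for u,v in[((609,185),(175,130)),((737,190),(55,137)),((524,308),(257,48)),((621,291),(171,67))]:
    print("grip",ray(T,t(u),.184),ray(S,s(v),.184),tri(T,t(u),S,s(v)))
for u in[(22,258),(172,288),(140,437)]:print("tray",ray(T,t(u),.014))
E
```

```text
tester [0.6197 0.0091 0.064 ] [-1.2 -0.5 -1.  -0.8 -0.8 -0.4 -0.7 -0.8 -0.6 -1.1 -2.  -1.4 -1.1 -0.1
 -0.9  0.2 -1.1 -0.9 -0.2 -2.6]
plate [0.5518 0.0048 0.03  ] roller [0.5634 0.2921 0.295 ]
bar [0.585  0.0147 0.167 ]
bar [ 0.5075 -0.0177  0.167 ]
bar [ 0.545  -0.0015  0.167 ]
grip [ 0.5548 -0.2934  0.184 ] [ 0.5624 -0.2893  0.184 ] [ 0.5556 -0.2925  0.1782]
grip [ 0.55   -0.4287  0.184 ] [ 0.5572 -0.4236  0.184 ] [ 0.5506 -0.4278  0.1789]
grip [ 0.425  -0.2015  0.184 ] [ 0.432  -0.1949  0.184 ] [ 0.4253 -0.1988  0.1791]
grip [ 0.4431 -0.3034  0.184 ] [ 0.4538 -0.297   0.184 ] [ 0.4435 -0.3019  0.1761]
tray [0.4845 0.3711 0.014 ]
tray [0.4492 0.1903 0.014 ]
tray [0.2733 0.225  0.014 ]
```

>>> {"fn": "arm_command", "kwargs": {
  "targets": [
    [0, 0, 0, 31.6, -21.8, -10, 93],
    [0, 0, 0, 31.6, -21.8, -10, 93],
    [0, 0, 0, 31.6, -21.8, -10, 93],
    [0, 0, 0, 31.6, -21.8, -10, 93],
    [0, 0, 0, 31.6, -21.8, -10, 93],
    [0, 0, 0, 31.6, -21.8, -10, 93],
    [0, 0, 0, 31.6, -21.8, -10, 93],
    [0, 0, 0, 31.6, -21.8, -10, 93]
  ]
}}

```text
clock: 1.05
tcp_pos: [0.3731, -0.2559, 0.2991]
tool_rot: [[0.931, 0.365, 0.0], [0.365, -0.931, -0.0], [0.0, 0.0, -1.0]]
wrist_force: [0.2, 0.8, 0.8]
finger_gap: 0.0926
```

>>> {"fn": "arm_command", "kwargs": {
  "targets": [
    [0, 0, 0, 31.6, -21.8, 0, 93],
    [0, 0, 0, 31.6, -21.8, 0, 93],
    [0, 0, 0, 31.6, -21.8, 0, 93],
    [0, 0, 0, 31.6, -21.8, 0, 93],
    [0, 0, 0, 31.6, -21.8, 0, 93],
    [0, 0, 0, 31.6, -21.8, 0, 93],
    [0, 0, 0, 31.6, -21.8, 0, 93],
    [0, 0, 0, 31.6, -21.8, 0, 93]
  ]
}}

```text
clock: 1.85
tcp_pos: [0.5448, -0.0011, 0.2986]
tool_rot: [[0.931, 0.365, -0.0], [0.365, -0.931, -0.0], [-0.0, -0.0, -1.0]]
wrist_force: [0.3, -0.9, 0.4]
finger_gap: 0.0931
```

```bash
python3 - <<'E'
from h import *
plan([.545,-.0015,.30],22.6)
c=shot("wrist","w1",s=1.56);np.save("w1.npy",c)
E
```

```text
turn rz rad -0.0206 shift tool mm [ 0.   0.4 -1.4] | now [ 0.5448 -0.0011  0.2986] yaw 21.42 q6 63.6
```

View pics/w1.png

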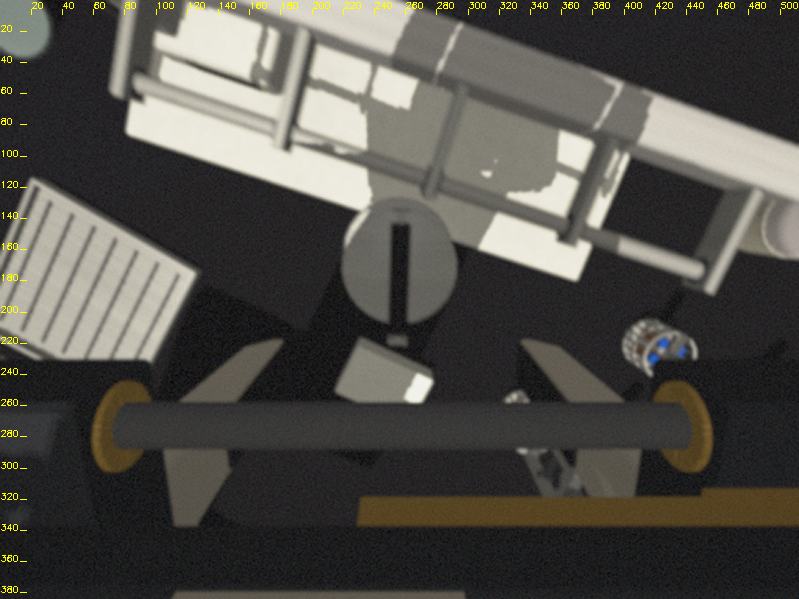

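The wrist view shows the handle bar running vertically from (400,220) to (398,325) in displayed pixels. The arm tips are at (120,96), (283,149), (430,195), (570,241) and (711,291).

```bash
python3 - <<'E'
from h import *
from scipy.optimize import least_squares
c=np.load("w1.npy",allow_pickle=True).item()
for u in[(400,222),(398,324)]:print("bar",ray(c,np.array(u)/1.56,.167))
tp=np.array([(120,96),(283,149),(430,195),(570,241),(711,291)])/1.56
ys=np.array([170,85,0,-85,-170])/1e3
P=lambda p:np.c_[np.full(5,-.010),ys,np.full(5,.221)]@Rz(p[2]).T+[p[0],p[1],0]
r=least_squares(lambda p:(proj(c,P(p))-tp).ravel(),[.6,0,0]);print("tester",r.x,r.fun.round(1))
E
```

```text
bar [0.5885 0.0179 0.167 ]
bar [ 0.5216 -0.0067  0.167 ]
tester [0.6198 0.0089 0.0666] [-2.6 -1.1 -3.5 -1.1  0.4  1.6  4.   2.6  2.2 -0.4]
```

>>> {"fn": "arm_command", "kwargs": {
  "targets": [
    [0, 0, 0, 4, -1, 20, 60],
    [0, 0, 0, 4, -1, 25, 60],
    [0, 0, 0, 0, 0, 25, 60],
    [0, 0, 0, 0, 0, 25, 60],
    [0, 0, 0, 0, 0, 25, 60],
    [0, 0, 0, 0, 0, 20, 60],
    [0, 0, 0, 0, 0, 12, 60],
    [0, 0, 0, 0, 0, 0, 60]
  ]
}}

```text
clock: 2.7
tcp_pos: [0.5502, 0.0021, 0.1454]
tool_rot: [[0.931, 0.365, -0.003], [0.365, -0.931, 0.0], [-0.002, -0.001, -1.0]]
wrist_force: [-0.3, 0.9, 0.4]
finger_gap: 0.0601
```

>>> {"fn": "arm_command", "kwargs": {
  "targets": [
    [0, 0, 0, 0, 0, 0, 5],
    [0, 0, 0, 0, 0, 0, 5],
    [0, 0, 0, 0, 0, 0, 5],
    [0, 0, 0, 0, 0, 0, 5],
    [0, 0, 0, 0, 0, 0, 5],
    [0, 0, 0, 0, 0, 0, 5],
    [0, 0, 0, 0, 0, 0, 5],
    [0, 0, 0, 0, 0, 0, 5]
  ],
  "newtons": 40
}}

```text
clock: 3.5
tcp_pos: [0.5509, 0.0021, 0.1467]
tool_rot: [[0.931, 0.365, 0.0], [0.365, -0.931, -0.0], [0.0, 0.0, -1.0]]
wrist_force: [-0.4, 0.4, 0.9]
finger_gap: 0.0129
```

>>> {"fn": "arm_command", "kwargs": {
  "targets": [
    [0, 0, 0, 0, 0, -5, 5],
    [0, 0, 0, 0, 0, -10, 5],
    [0, 0, 0, 0, 0, -10, 5],
    [0, 0, 0, 0, 0, -10, 5],
    [0, 0, 0, 0, 0, -10, 5],
    [0, 0, 0, 0, 0, -10, 5],
    [0, 0, 0, 0, 0, -5, 5],
    [0, 0, 0, 0, 0, 0, 5]
  ]
}}

```text
clock: 4.3
tcp_pos: [0.5512, 0.0021, 0.2075]
tool_rot: [[0.931, 0.365, 0.001], [0.365, -0.931, -0.0], [0.001, 0.001, -1.0]]
wrist_force: [-1.2, 1.1, -5.3]
finger_gap: 0.0127
```

```bash
python3 - <<'E'
from h import *
plan([.379,.298,.20])
c=shot("scene","s2",(110,105,390,290))
E
```

```text
turn rz rad -0.0 shift tool mm [ -52.3 -338.3    7.5] | now [0.5512 0.0021 0.2075] yaw 21.42 q6 64.0
```

View pics/s2.png

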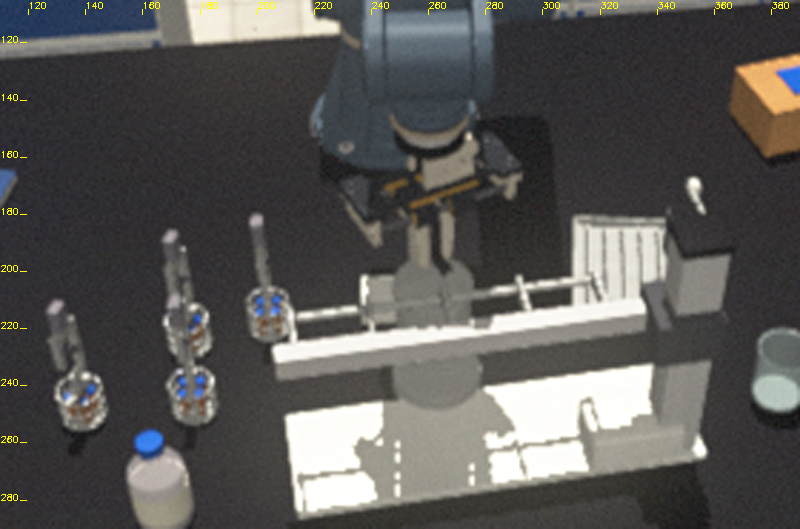

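The canister is gripped and hanging upright from the handle, clear of the plate. The baskets have not moved. Next it goes to the tray.

>>> {"fn": "arm_command", "kwargs": {
  "targets": [
    [0, 0, 0, -2.2, -14, 0, 5],
    [0, 0, 0, -4.4, -28, 0, 5],
    [0, 0, 0, -4.4, -28, 0, 5],
    [0, 0, 0, -4.4, -28, 0, 5],
    [0, 0, 0, -4.4, -28, 0, 5],
    [0, 0, 0, -4.4, -28, 0, 5],
    [0, 0, 0, -4.4, -28, 0, 5],
    [0, 0, 0, -4.4, -28, 0, 5]
  ]
}}

```text
clock: 5.15
tcp_pos: [0.4418, 0.1869, 0.2062]
tool_rot: [[0.931, 0.365, -0.001], [0.365, -0.931, -0.0], [-0.001, -0.0, -1.0]]
wrist_force: [0.3, -0.4, -5.5]
finger_gap: 0.0132
```

>>> {"fn": "arm_command", "kwargs": {
  "targets": [
    [0, 0, 0, -4.4, -28, 0, 5],
    [0, 0, 0, -4.4, -28, 0, 5],
    [0, 0, 0, -4.4, -28, 0, 5],
    [0, 0, 0, -4.4, -28, 0, 5],
    [0, 0, 0, -2.2, -16, 0, 5],
    [0, 0, 0, 0, 0, 10, 5],
    [0, 0, 0, 0, 0, 15, 5],
    [0, 0, 0, 0, 0, 15, 5]
  ]
}}

```text
clock: 5.95
tcp_pos: [0.3777, 0.2971, 0.1655]
tool_rot: [[0.931, 0.365, -0.001], [0.365, -0.931, -0.0], [-0.001, 0.0, -1.0]]
wrist_force: [0.6, -0.4, -4.8]
finger_gap: 0.0129
```

>>> {"fn": "arm_command", "kwargs": {
  "targets": [
    [0, 0, 0, 0, 0, 15, 5],
    [0, 0, 0, 0, 0, 15, 5],
    [0, 0, 0, 0, 0, 8, 5],
    [0, 0, 0, 0, 0, 4, 5],
    [0, 0, 0, 0, 0, 2, 5],
    [0, 0, 0, 0, 0, 1, 5],
    [0, 0, 0, 0, 0, 0, 5],
    [0, 0, 0, 0, 0, 0, 5]
  ]
}}

```text
clock: 6.75
tcp_pos: [0.3785, 0.2976, 0.122]
tool_rot: [[0.931, 0.365, 0.001], [0.365, -0.931, 0.0], [0.001, -0.0, -1.0]]
wrist_force: [0.1, -0.1, -4.4]
finger_gap: 0.0127
```

```bash
python3 - <<'E'
from h import *
plan([.379,.298,.121])
print(ctrl.observe()["wrist_force"])
c=shot("top","t2",(110,170,310,310))
E
```

```text
turn rz rad -0.0 shift tool mm [ 0.6 -0.2  1. ] | now [0.3785 0.2976 0.122 ] yaw 21.42 q6 101.2
[ 0.1173 -0.1362 -4.3567]
```

View pics/t2.png

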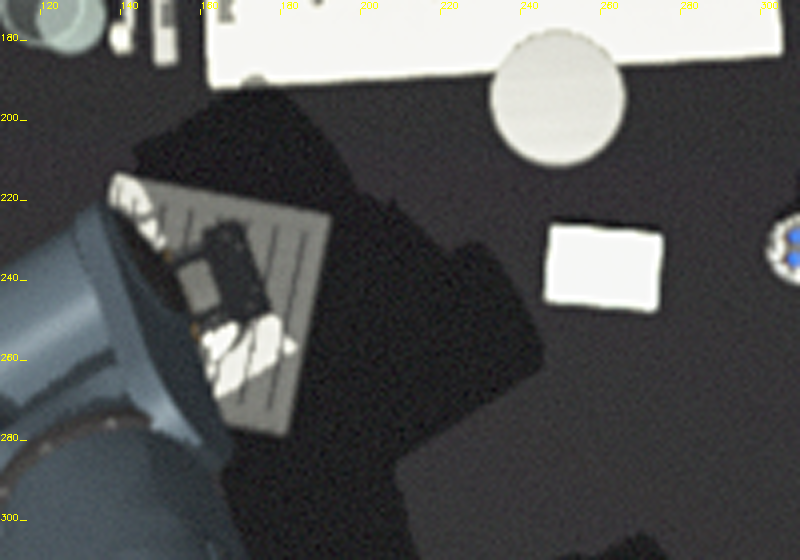

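The gripper is over the middle of the tray but the force still shows the weight hanging, so I'll go down to contact.

>>> {"fn": "arm_command", "kwargs": {
  "targets": [
    [0, 0, 0, 0, 0, 0.5, 5],
    [0, 0, 0, 0, 0, 0.5, 5],
    [0, 0, 0, 0, 0, 0.5, 5],
    [0, 0, 0, 0, 0, 0.5, 5],
    [0, 0, 0, 0, 0, 0, 5],
    [0, 0, 0, 0, 0, 0, 5],
    [0, 0, 0, 0, 0, 0, 5],
    [0, 0, 0, 0, 0, 0, 5]
  ]
}}

```text
clock: 7.6
tcp_pos: [0.3786, 0.2978, 0.1207]
tool_rot: [[0.931, 0.365, 0.001], [0.365, -0.931, 0.001], [0.001, -0.0, -1.0]]
wrist_force: [-4.5, -1.4, 9.3]
finger_gap: 0.013
```

>>> {"fn": "arm_command", "kwargs": {
  "targets": [
    [0, 0, 0, 0, 0, -0.7, 5],
    [0, 0, 0, 0, 0, 0, 55],
    [0, 0, 0, 0, 0, 0, 55],
    [0, 0, 0, 0, 0, 0, 55],
    [0, 0, 0, 0, 0, 0, 55],
    [0, 0, 0, 0, 0, -10, 55],
    [0, 0, 0, 0, 0, -25, 55],
    [0, 0, 0, 0, 0, -30, 55]
  ]
}}

```text
clock: 8.4
tcp_pos: [0.3779, 0.2972, 0.1862]
tool_rot: [[0.931, 0.365, -0.001], [0.365, -0.931, -0.001], [-0.002, 0.0, -1.0]]
wrist_force: [0.9, -0.1, -0.5]
finger_gap: 0.0547
```

>>> {"fn": "arm_command", "kwargs": {
  "targets": [
    [0, 0, 0, 0, 0, -35, 55],
    [0, 0, 0, 0, 0, -35, 55],
    [0, 0, 0, 0, 0, -35, 55],
    [0, 0, 0, 0, 0, -35, 55],
    [0, 0, 0, 0, 0, -35, 0],
    [0, 0, 0, 0, 0, -25, 0],
    [0, 0, 0, 0, 0, 0, 0],
    [0, 0, 0, 0, 0, 0, 0]
  ]
}}

```text
clock: 9.2
tcp_pos: [0.3781, 0.2974, 0.3855]
tool_rot: [[0.931, 0.365, 0.0], [0.365, -0.931, 0.0], [0.001, -0.0, -1.0]]
wrist_force: [0.1, -0.4, -1.0]
finger_gap: 0.027
```

```bash
python3 - <<'E'
from h import *
T=ctrl.calibration("top");S=ctrl.calibration("scene")
p=[.5633,.2919,.295]
print(proj(T,p),proj(S,p), "pivot",proj(T,np.array(p)+[.058,0.004,0]),proj(S,np.array(p)+[.058,.004,0]))
print(ray(T,(140,180),.3),ray(T,(151,184),.3))
print("tri",tri(T,(140,180),S,(352.5,171)))
plan([.500,.27,.38])
c=shot("wrist","w2",s=1.56);np.save("w2.npy",c)
E
```

```text
[[139.9745 178.0938]] [[351.9598 169.6861]] pivot [[139.1459 156.468 ]] [[357.8757 181.5582]]
[0.5575 0.2903 0.3   ] [0.547  0.2611 0.3   ]
tri [0.5595 0.2949 0.286 ]
turn rz rad -0.0 shift tool mm [103.5  70.    5.5] | now [0.3781 0.2974 0.3855] yaw 21.42 q6 101.2
```

View pics/w2.png

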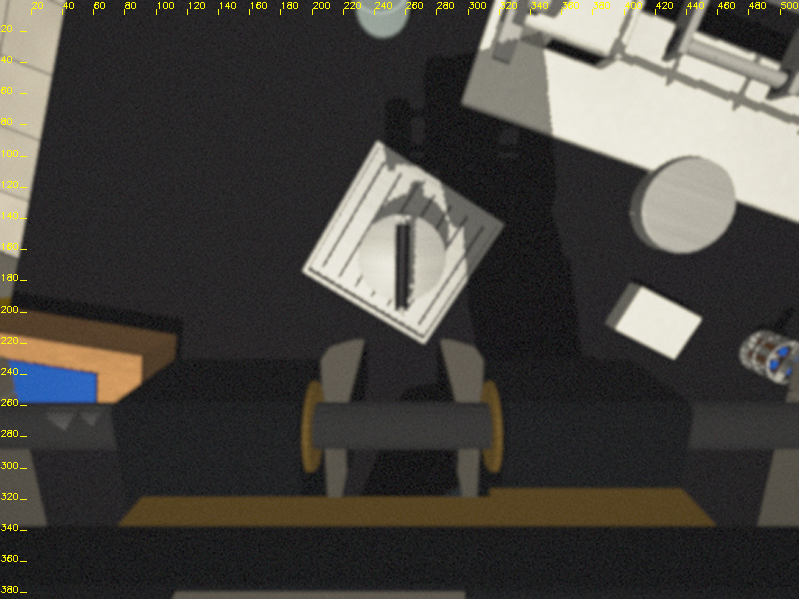

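The canister stands upright in the tray, well inside the rim, with its bar at (403,265) displayed. The measured roller position agrees with the model: (140,180) seen against (140,178) predicted. Next I'll press the lever.

>>> {"fn": "arm_command", "kwargs": {
  "targets": [
    [0, 0, 0, 20, 9, 0, 0],
    [0, 0, 0, 30, 13, 0, 0],
    [0, 0, 0, 30, 13, 0, 0],
    [0, 0, 0, 30, 13, 0, 0],
    [0, 0, 0, 30, 13, 0, 0],
    [0, 0, 0, 30, 12, 0, 0],
    [0, 0, 0, 0, 0, 25, 0],
    [0, 0, 0, 0, 0, 25, 0]
  ]
}}

```text
clock: 10.05
tcp_pos: [0.5637, 0.2912, 0.3328]
tool_rot: [[0.931, 0.364, -0.002], [0.364, -0.931, -0.001], [-0.002, 0.0, -1.0]]
wrist_force: [0.2, -0.6, -0.7]
finger_gap: 0.0004
```

>>> {"fn": "arm_command", "kwargs": {
  "targets": [
    [0, 0, 0, 0, 0, 10, 0],
    [0, 0, 0, 0, 0, 8, 0],
    [0, 0, 0, 0, 0, 8, 0],
    [0, 0, 0, 0, 0, 6, 0],
    [0, 0, 0, 0, 0, 6, 0],
    [0, 0, 0, 0, 0, 6, 0],
    [0, 0, 0, 0, 0, 0, 0],
    [0, 0, 0, 0, 0, 0, 0]
  ]
}}

```text
clock: 10.85
tcp_pos: [0.5632, 0.2917, 0.2917]
tool_rot: [[0.931, 0.365, 0.0], [0.365, -0.931, 0.0], [0.0, -0.0, -1.0]]
wrist_force: [-1.1, -0.3, 1.1]
finger_gap: 0.0006
```

```bash
python3 - <<'E'
from h import *
s=ctrl.observe();print(s["tcp_pos"],s["wrist_force"],s["finger_gap"])
plan([.563,.2915,.268])
E
```

```text
[0.5632 0.2917 0.2917] [-1.1044 -0.3363  1.1352] 0.0005910732760086529
turn rz rad -0.0 shift tool mm [-0.3  0.1 23.7] | now [0.5632 0.2917 0.2917] yaw 21.42 q6 91.8
```

>>> {"fn": "arm_command", "kwargs": {
  "targets": [
    [0, 0, 0, 0, 0, 5, 0],
    [0, 0, 0, 0, 0, 5, 0],
    [0, 0, 0, 0, 0, 5, 0],
    [0, 0, 0, 0, 0, 4, 0],
    [0, 0, 0, 0, 0, 3, 0],
    [0, 0, 0, 0, 0, 2, 0],
    [0, 0, 0, 0, 0, 0, 0],
    [0, 0, 0, 0, 0, 0, 0]
  ]
}}

```text
clock: 11.65
tcp_pos: [0.564, 0.2918, 0.2681]
tool_rot: [[0.931, 0.365, 0.002], [0.365, -0.931, 0.001], [0.003, 0.0, -1.0]]
wrist_force: [2.6, -0.0, 7.7]
finger_gap: 0.0007
```

```bash
python3 - <<'E'
from h import *
s=ctrl.observe();print(s["tcp_pos"],s["wrist_force"])
shot("scene","s3",(290,100,410,190))
E
```

```text
[0.564  0.2918 0.2681] [ 2.5807 -0.0206  7.6576]
```

View pics/s3.png

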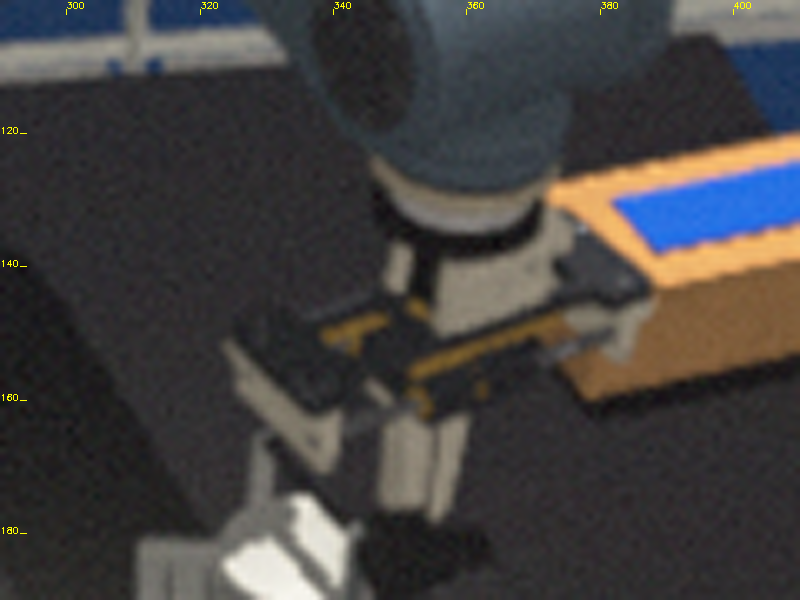

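The press force is 7.7 N at 37 mm of travel, about 0.69 rad. That matches the spring model and is past the click. I'll release and go to view the baskets.

>>> {"fn": "arm_command", "kwargs": {
  "targets": [
    [0, 0, 0, 0, 0, -8, 0],
    [0, 0, 0, 0, 0, -10, 0],
    [0, 0, 0, 0, 0, -15, 0],
    [0, 0, 0, 0, 0, -20, 0],
    [0, 0, 0, 0, 0, -30, 0],
    [0, 0, 0.1, 0, 0, -30, 40],
    [0, 0, 0.1, 0, 0, -17, 40],
    [0, 0, 0.104, 0, 0, 0, 40]
  ]
}}

```text
clock: 12.5
tcp_pos: [0.5637, 0.2918, 0.4003]
tool_rot: [[0.998, 0.066, 0.004], [0.066, -0.998, 0.002], [0.004, -0.001, -1.0]]
wrist_force: [0.6, -0.7, -0.8]
finger_gap: 0.0198
```

>>> {"fn": "arm_command", "kwargs": {
  "targets": [
    [0, 0, 0, -14, 36, 0, 40],
    [0, 0, 0, -14, 36, 0, 40],
    [0, 0, 0, -14, 36, 0, 40],
    [0, 0, 0, -14, 36, 0, 40],
    [0, 0, 0, -14, 36, 0, 40],
    [0, 0, 0, -14, 36, 0, 40],
    [0, 0, 0, -14, 36, 0, 40],
    [0, 0, 0, -14, 36, 0, 40]
  ]
}}

```text
clock: 13.3
tcp_pos: [0.4708, -0.0048, 0.3975]
tool_rot: [[0.998, 0.07, -0.0], [0.07, -0.998, -0.0], [-0.0, 0.0, -1.0]]
wrist_force: [0.1, -0.5, -0.8]
finger_gap: 0.0399
```

>>> {"fn": "arm_command", "kwargs": {
  "targets": [
    [0, 0, 0, -14, 36, 0, 40],
    [0, 0, 0, -14, 36, 0, 40],
    [0, 0, 0, -14, 36, 0, 40],
    [0, 0, 0, -14, 36, 0, 40],
    [0, 0, 0, -14, 36, 0, 40],
    [0, 0, 0, -14, 36, 0, 40],
    [0, 0, 0, -14, 36, 0, 40],
    [0, 0, 0, -14, 36, 0, 40]
  ]
}}

```text
clock: 14.1
tcp_pos: [0.3791, -0.3, 0.3975]
tool_rot: [[0.998, 0.07, -0.0], [0.07, -0.998, 0.0], [-0.0, -0.0, -1.0]]
wrist_force: [0.0, 0.4, -0.6]
finger_gap: 0.04
```

```bash
python3 - <<'E'
from h import *
plan([.38,-.30,.40],4)
c=shot("wrist","w3",(60,0,460,240),2);np.save("w3.npy",c)
E
```

```text
turn rz rad -0.0001 shift tool mm [ 0.9  0.1 -2.5] | now [ 0.3791 -0.3     0.3975] yaw 3.99 q6 42.1
```

View pics/w3.png

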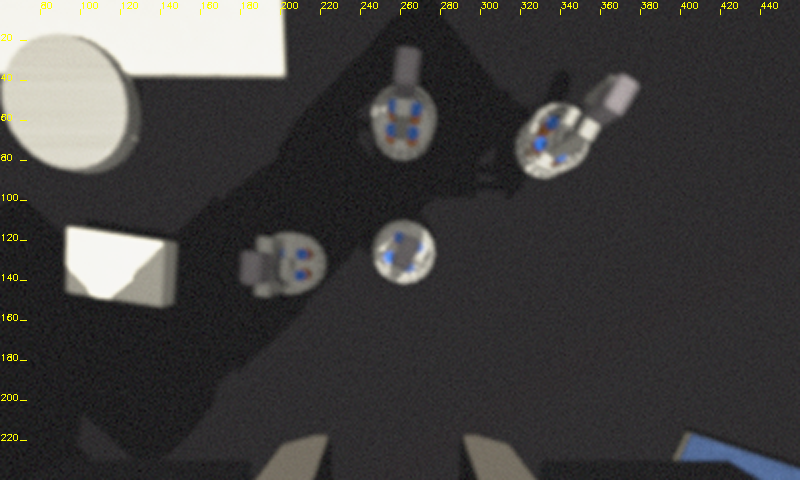

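The wrist view shows four baskets (displayed pixels), with grip tops near A (407,52), B (622,93), C (247,268) and D (403,252). I need their yaw and nose direction, so I'll make a composite crop.

```bash
python3 - <<'E'
from h import *
S=ctrl.read_camera("scene")[175:260,118:213,::-1];W=ctrl.read_camera("wrist")[0:160,170:400,::-1];T=ctrl.read_camera("top")[178:246,295:405,::-1]
a=cv2.resize(S,(800,716),interpolation=cv2.INTER_CUBIC)[:,:];a=cv2.resize(S,(430,385),interpolation=cv2.INTER_CUBIC)
b=cv2.resize(T,(370,229),interpolation=cv2.INTER_CUBIC)
ca=np.zeros((600,800,3),np.uint8)
ca[:385,:430]=a;ca[:229,430:]=b
ca[385:385+215,:430]=cv2.resize(W[:115],(430,215),interpolation=cv2.INTER_CUBIC)
d=cv2.resize(W[100:150,0:115],(370,161),interpolation=cv2.INTER_CUBIC);ca[235:396,430:]=d
e=cv2.resize(W[25:90,140:215],(230,200),interpolation=cv2.INTER_CUBIC);ca[400:600,430:660]=e
cv2.imwrite("pics/m1.png",ca)
E
```

```text
(no output)
```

View pics/m1.png

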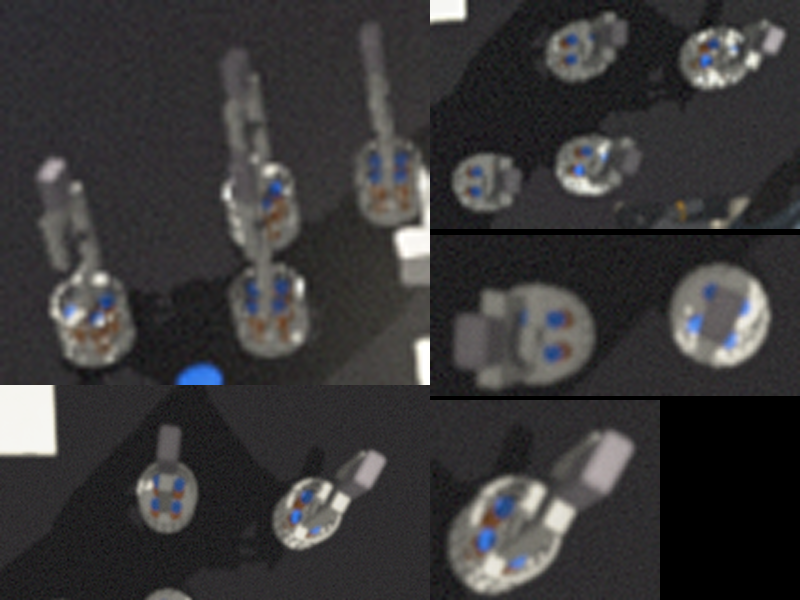

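The vial squares and grips show A and C aligned with the tool (about 4° yaw), and B and D turned about 20–25° clockwise. On B and D the nose points towards +x. I'll compute grip positions and take C first.

```bash
python3 - <<'E'
from h import *
c=np.load("w3.npy",allow_pickle=True).item()
for n,u in dict(A=(407,61),B=(622,93),C=(250,268),D=(403,250)).items():
    print(n,ray(c,(60+u[0]/2,u[1]/2),.184))
plan([.426,-.199,.30],4)
E
```

```text
A [ 0.5557 -0.2944  0.184 ]
B [ 0.5472 -0.4281  0.184 ]
C [ 0.4254 -0.1999  0.184 ]
D [ 0.444  -0.3002  0.184 ]
turn rz rad -0.0016 shift tool mm [ 53.2 -96.4  97.2] | now [ 0.3796 -0.2989  0.3972] yaw 3.91 q6 42.4
```

>>> {"fn": "arm_command", "kwargs": {
  "targets": [
    [0, 0, 0, 6.7, -12.1, 15, 50],
    [0, 0, 0, 6.7, -12.1, 15, 50],
    [0, 0, 0, 6.7, -12.1, 15, 50],
    [0, 0, 0, 6.7, -12.1, 15, 50],
    [0, 0, 0, 6.7, -12.1, 15, 50],
    [0, 0, 0, 6.7, -12.1, 15, 50],
    [0, 0, 0, 6.7, -12.1, 15, 50],
    [0, 0, 0, 6.7, -12.1, 15, 50]
  ]
}}

```text
clock: 15.1
tcp_pos: [0.4271, -0.1965, 0.277]
tool_rot: [[0.997, 0.071, 0.0], [0.071, -0.997, 0.0], [0.0, -0.0, -1.0]]
wrist_force: [-0.2, 0.0, -0.0]
finger_gap: 0.0498
```

>>> {"fn": "arm_command", "kwargs": {
  "targets": [
    [0, 0, 0, 0, 0, 25, 50],
    [0, 0, 0, 0, 0, 25, 50],
    [0, 0, 0, 0, 0, 25, 50],
    [0, 0, 0, 0, 0, 20, 50],
    [0, 0, 0, 0, 0, 17, 50],
    [0, 0, 0, 0, 0, 10, 50],
    [0, 0, 0, 0, 0, 3, 50],
    [0, 0, 0, 0, 0, 0, 5]
  ],
  "newtons": 40
}}

```text
clock: 15.9
tcp_pos: [0.4269, -0.1979, 0.1526]
tool_rot: [[0.998, 0.07, 0.0], [0.07, -0.998, -0.0], [0.0, 0.0, -1.0]]
wrist_force: [0.0, 0.3, -0.2]
finger_gap: 0.0457
```

>>> {"fn": "arm_command", "kwargs": {
  "targets": [
    [0, 0, 0, 0, 0, 0, 5],
    [0, 0, 0, 0, 0, 0, 5],
    [0, 0, 0, 0, 0, 0, 5],
    [0, 0, 0, 0, 0, 0, 5],
    [0, 0, 0, 0, 0, 0, 5],
    [0, 0, 0, 0, 0, -10, 5],
    [0, 0, 0, 0, 0, -20, 5],
    [0, 0, 0, 0, 0, -20, 5]
  ]
}}

```text
clock: 16.7
tcp_pos: [0.4264, -0.1982, 0.2032]
tool_rot: [[0.998, 0.07, -0.001], [0.07, -0.998, 0.001], [-0.001, -0.001, -1.0]]
wrist_force: [0.1, -0.0, -1.8]
finger_gap: 0.014
```

>>> {"fn": "arm_command", "kwargs": {
  "targets": [
    [0, 0, 0, 0, 0, -30, 5],
    [0, 0, 0, 0, 0, -30, 5],
    [0, 0, 0, 0, 0, -20, 5],
    [0, 0, 0, 0, 0, 0, 5],
    [0, 0, 0, 0, 0, 0, 5],
    [0, 0, 0, 0, 0, 0, 5],
    [0, 0, 0, 0, 0, 0, 5],
    [0, 0, 0, 0, 0, 0, 5]
  ]
}}

```text
clock: 17.5
tcp_pos: [0.4264, -0.1982, 0.2816]
tool_rot: [[0.998, 0.07, -0.001], [0.07, -0.998, 0.001], [-0.001, -0.001, -1.0]]
wrist_force: [0.2, 0.2, -2.8]
finger_gap: 0.0135
```

```bash
python3 - <<'E'
from h import *
s=ctrl.observe();print(s["tcp_pos"],s["wrist_force"],s["finger_gap"])
S=ctrl.calibration("scene");p=s["tcp_pos"]
u=proj(S,p-[0,0,.08])[0].astype(int);print(u)
x,y=u
shot("scene","s4",(x-60,y-45,x+60,y+45))
E
```

```text
[ 0.4264 -0.1982  0.2816] [ 0.1709  0.1939 -2.7506] 0.013513908616820896
[198 176]
```

View pics/s4.png

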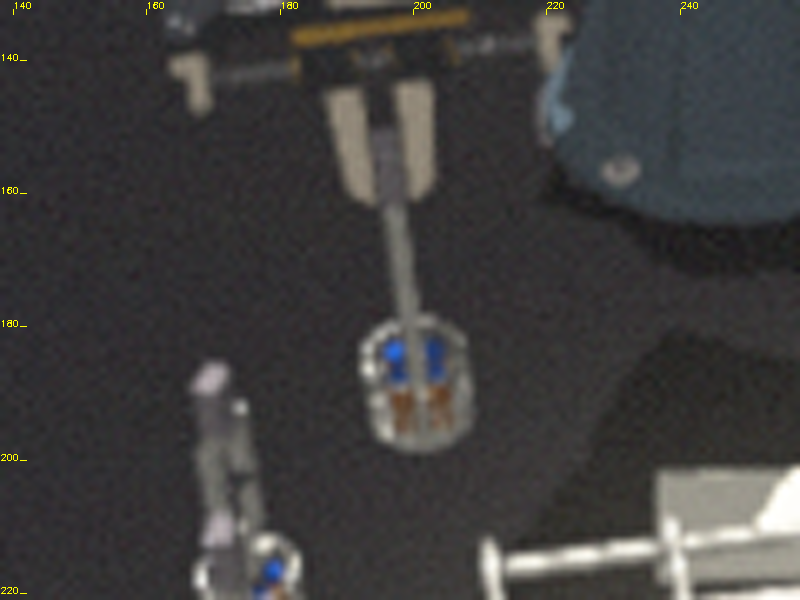

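C is gripped, with the gap reading 14 mm. Its hook is edge-on in this view, so I'll turn it 60° for a side view to confirm which side the nose is on.

>>> {"fn": "arm_command", "kwargs": {
  "targets": [
    [0, 0, 0.14, 0, 0, 0, 5],
    [0, 0, 0.14, 0, 0, 0, 5],
    [0, 0, 0.14, 0, 0, 0, 5],
    [0, 0, 0.14, 0, 0, 0, 5],
    [0, 0, 0.14, 0, 0, 0, 5],
    [0, 0, 0.14, 0, 0, 0, 5],
    [0, 0, 0.14, 0, 0, 0, 5],
    [0, 0, 0, 0, 0, 0, 5]
  ]
}}

```text
clock: 18.35
tcp_pos: [0.4266, -0.1983, 0.2821]
tool_rot: [[0.612, -0.791, -0.0], [-0.791, -0.612, 0.0], [-0.0, 0.0, -1.0]]
wrist_force: [0.7, 0.6, -2.8]
finger_gap: 0.0139
```

```bash
python3 - <<'E'
from h import *
s=ctrl.observe();print(s["tcp_pos"],s["wrist_force"],s["finger_gap"],s["q"])
shot("scene","s5",(120,120,260,225))
E
```

```text
[ 0.4266 -0.1983  0.2821] [ 0.7159  0.5554 -2.7532] 0.013935391865193103 [-30.5993   7.9982 101.0862   0.0002  70.9418 111.6703]
```

View pics/s5.png

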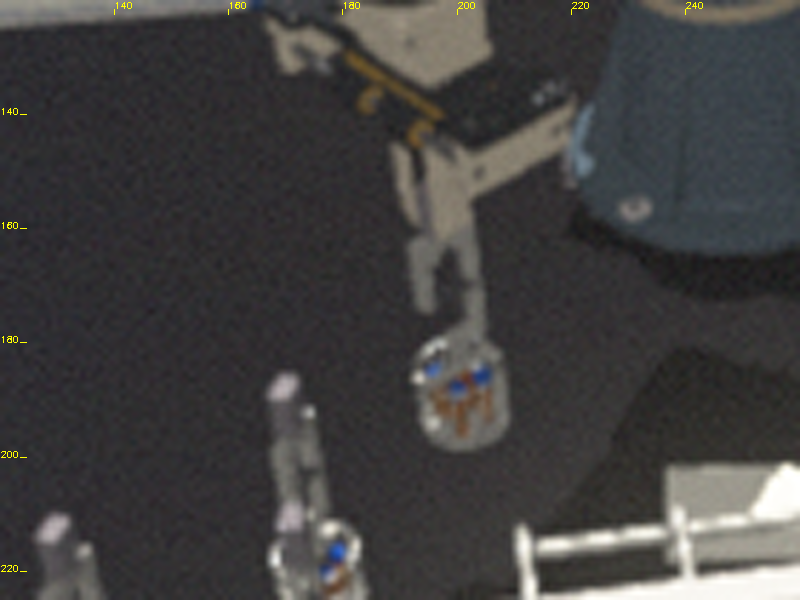

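The nose is on the tool +x side: it sits left in the picture, towards -y at the present yaw. So basket x is tool x. I'll turn back and approach the +y bay.

>>> {"fn": "arm_command", "kwargs": {
  "targets": [
    [0, 0, -0.14, 0, 0, 0, 5],
    [0, 0, -0.14, 0, 0, 0, 5],
    [0, 0, -0.14, 0, 0, 0, 5],
    [0, 0, -0.14, 0, 0, 0, 5],
    [0, 0, -0.14, 0, 0, 0, 5],
    [0, 0, -0.14, 0, 0, 0, 5],
    [0, 0, -0.138, 0, 0, 0, 5],
    [0, 0, 0, 15.2, -35.1, 0.4, 5]
  ]
}}

```text
clock: 19.2
tcp_pos: [0.4391, -0.1641, 0.2818]
tool_rot: [[0.997, 0.076, -0.0], [0.076, -0.997, -0.001], [-0.0, 0.001, -1.0]]
wrist_force: [1.3, 0.1, -2.6]
finger_gap: 0.0136
```

>>> {"fn": "arm_command", "kwargs": {
  "targets": [
    [0, 0, 0, 15.2, -35.1, 0.4, 5],
    [0, 0, 0, 15.2, -35.1, 0.4, 5],
    [0, 0, 0, 15.2, -35.1, 0.4, 5],
    [0, 0, 0, 15.2, -35.1, 0.4, 5],
    [0, 0, 0, 15.2, -35.1, 0.4, 5],
    [0, 0, 0, 15.2, -35.1, 0.4, 5],
    [0, 0, 0, 15.2, -35.1, 0.4, 5],
    [0, 0, 0, 15.2, -35.1, 0.4, 5]
  ]
}}

```text
clock: 20.0
tcp_pos: [0.5421, 0.1278, 0.2786]
tool_rot: [[0.997, 0.073, -0.0], [0.073, -0.997, -0.0], [-0.0, 0.0, -1.0]]
wrist_force: [-0.1, -0.5, -2.8]
finger_gap: 0.0138
```

```bash
cat >> h.py <<'E'
def tp(x,y,z):
    p=Rz(.0655)@[x/1e3,y/1e3,0]+[.6198,.009,z];return p
E
python3 - <<'E'
from h import *
s=ctrl.observe();print(s["wrist_force"],s["finger_gap"])
plan(tp(0,122,.2786),3.75)
c=shot("wrist","w4",(60,0,460,240),2);np.save("w4.npy",c)
E
```

```text
[-0.1494 -0.526  -2.8473] 0.013842342477712039
turn rz rad 0.0072 shift tool mm [69.8  1.6 -0. ] | now [0.5421 0.1278 0.2786] yaw 4.16 q6 94.3
```

View pics/w4.png

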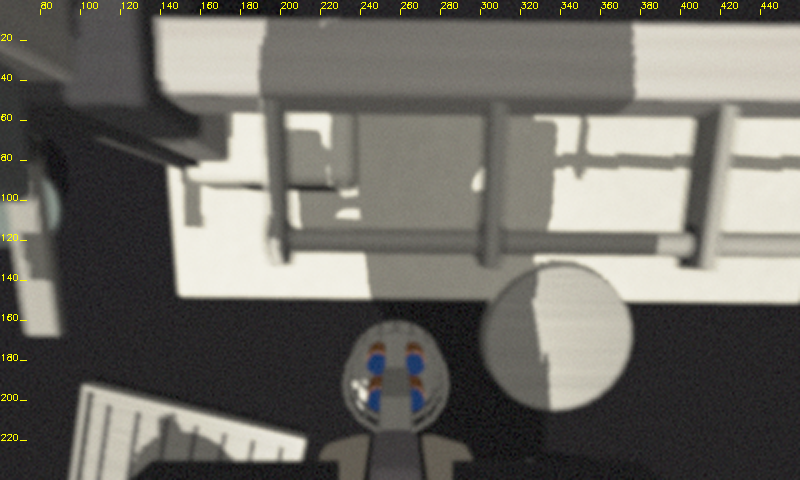

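The wrist view shows the bay between arms at displayed x 274 and 492, with the pin at y≈241. I'll check this against the tester fit.

```bash
python3 - <<'E'
from h import *
c=np.load("w4.npy",allow_pickle=True).item()
a=ray(c,(60+300/2,240/2),.21);b=ray(c,(60+480/2,242/2),.21);print(a,b)
inv=lambda p:Rz(-.0655)@(p-[.6198,.009,0])
print(inv(a)*1e3,inv(b)*1e3, "arms",inv(ray(c,(60+280/2,130),.221))*1e3,inv(ray(c,(60+491/2,265/2),.221))*1e3)
E
```

```text
[0.608  0.1716 0.21  ] [0.6125 0.0991 0.21  ]
[ -1.1161 163.068  210.    ] [ -1.4026  90.4206 210.    ] arms [ -8.821  169.2661 221.    ] [-10.1574  87.3982 221.    ]
```

>>> {"fn": "arm_command", "kwargs": {
  "targets": [
    [0, 0, 0.007, 10, 1.5, 0, 5],
    [0, 0, 0, 14, 0, 0, 5],
    [0, 0, 0, 14, 0, 0, 5],
    [0, 0, 0, 12, 0, 0, 5],
    [0, 0, 0, 10, 0, 0, 5],
    [0, 0, 0, 6, 0, 0, 5],
    [0, 0, 0, 3, 0, 0, 5],
    [0, 0, 0, 0, 0, 0, 5]
  ]
}}

```text
clock: 20.85
tcp_pos: [0.6108, 0.1287, 0.2786]
tool_rot: [[0.998, 0.061, -0.0], [0.061, -0.998, -0.0], [-0.0, 0.0, -1.0]]
wrist_force: [0.0, 0.1, -1.7]
finger_gap: 0.0138
```

>>> {"fn": "arm_command", "kwargs": {
  "targets": [
    [0, 0, 0, 0, 0, 5, 5],
    [0, 0, 0, 0, 0, 7, 5],
    [0, 0, 0, 0, 0, 5, 5],
    [0, 0, 0, 0, 0, 4, 5],
    [0, 0, 0, 0, 0, 4, 5],
    [0, 0, 0, 0, 0, 4, 5],
    [0, 0, 0, 0, 0, 4, 5],
    [0, 0, 0, 0, 0, 3, 5]
  ]
}}

```text
clock: 21.65
tcp_pos: [0.6103, 0.1289, 0.2421]
tool_rot: [[0.998, 0.061, -0.001], [0.061, -0.998, -0.0], [-0.001, 0.0, -1.0]]
wrist_force: [-3.2, -0.2, 0.7]
finger_gap: 0.0137
```

>>> {"fn": "arm_command", "kwargs": {
  "targets": [
    [0, 0, 0, 0, 0, 3, 5],
    [0, 0, 0, 0, 0, 3, 5],
    [0, 0, 0, 0, 0, 2, 5],
    [0, 0, 0, 0, 0, 2, 5],
    [0, 0, 0, 0, 0, 1, 5],
    [0, 0, 0, 0, 0, 0.5, 5],
    [0, 0, 0, 0, 0, 0, 5],
    [0, 0, 0, 0, 0, 0, 5]
  ]
}}

```text
clock: 22.45
tcp_pos: [0.611, 0.1289, 0.2314]
tool_rot: [[0.998, 0.061, 0.001], [0.061, -0.998, 0.0], [0.001, -0.0, -1.0]]
wrist_force: [0.6, -0.3, -2.3]
finger_gap: 0.0139
```

The force rose by about 3 N while the pin opened the latch, then dropped back, so it has flipped shut. I'll seat it home next.

>>> {"fn": "arm_command", "kwargs": {
  "targets": [
    [0, 0, 0, 0, 0, 0.7, 5],
    [0, 0, 0, 0, 0, 0.7, 5],
    [0, 0, 0, 0, 0, 0.5, 5],
    [0, 0, 0, 0, 0, 0.3, 5],
    [0, 0, 0, 0, 0, 0.3, 5],
    [0, 0, 0, 0, 0, 0, 5],
    [0, 0, 0, 0, 0, 0, 5],
    [0, 0, 0, 0, 0, 0, 5]
  ]
}}

```text
clock: 23.25
tcp_pos: [0.611, 0.1289, 0.2294]
tool_rot: [[0.998, 0.061, 0.001], [0.061, -0.998, 0.0], [0.001, -0.0, -1.0]]
wrist_force: [-1.0, -0.3, 5.2]
finger_gap: 0.0135
```

C is seated: 5.2 N upwards, underside at about 77 mm. I'll release, rise, and check numerically whether the other baskets have moved.

>>> {"fn": "arm_command", "kwargs": {
  "targets": [
    [0, 0, 0, 0, 0, -0.6, 5],
    [0, 0, 0, 0, 0, 0, 40],
    [0, 0, 0, 0, 0, 0, 40],
    [0, 0, 0, 0, 0, 0, 40],
    [0, 0, 0, 0, 0, -5, 40],
    [0, 0, 0, 0, 0, -15, 40],
    [0, 0, 0, 0, 0, -20, 40],
    [0, 0, 0, 0, 0, -20, 40]
  ]
}}

```text
clock: 24.05
tcp_pos: [0.6106, 0.1289, 0.2903]
tool_rot: [[0.998, 0.061, -0.0], [0.061, -0.998, 0.0], [-0.0, -0.0, -1.0]]
wrist_force: [-0.7, -0.1, -0.0]
finger_gap: 0.0399
```

>>> {"fn": "arm_command", "kwargs": {
  "targets": [
    [0, 0, 0, 0, 0, -25, 40],
    [0, 0, 0, 0, 0, -20, 40],
    [0, 0, 0, -5, 20, 0, 40],
    [0, 0, 0, -7, 35, 0, 40],
    [0, 0, 0, -7, 35, 0, 40],
    [0, 0, 0, -7, 35, 0, 40],
    [0, 0, 0, -7, 35, 0, 40],
    [0, 0, 0, 0, 0, 0, 40]
  ]
}}

```text
clock: 24.85
tcp_pos: [0.5871, -0.0361, 0.3348]
tool_rot: [[0.998, 0.057, 0.0], [0.057, -0.998, -0.001], [0.0, 0.001, -1.0]]
wrist_force: [0.1, 1.0, 0.3]
finger_gap: 0.0402
```

```bash
cat >> h.py <<'E'
B={"A":(.5556,-.2935),"B":(.549,-.428),"D":(.4438,-.301)}
def moved(names,cams=("scene","top")):
    "template displacement (px) of baskets against the first pictures"
    for n in cams:
        old=cv2.resize(cv2.imread(f"pics/{n}0.png"),(512,384),interpolation=cv2.INTER_AREA);c=ctrl.calibration(n);new=np.ascontiguousarray(ctrl.read_camera(n)[...,::-1])
        cv2.imwrite(f"pics/last_{n}.png",new)
        for k in names:
            q=proj(c,[[*B[k],.184],[*B[k],0.02]]);lo=q.min(0).astype(int)-9;hi=q.max(0).astype(int)+11
            t=old[lo[1]:hi[1],lo[0]:hi[0]];m=20;w=new[lo[1]-m:hi[1]+m,lo[0]-m:hi[0]+m]
            r=cv2.matchTemplate(w,t,cv2.TM_CCOEFF_NORMED);_,v,_,l=cv2.minMaxLoc(r)
            print(n,k,"shift px",l[0]-m,l[1]-m,"score",round(v,2),"at 0:",round(float(r[m,m]),2))
E
python3 - <<'E'
from h import *
moved("ABD")
plan([*B["A"],.30],4)
# hang height of basket C: scene
E
```

```text
scene A shift px 0 0 score 0.98 at 0: 0.98
scene B shift px 0 0 score 0.97 at 0: 0.97
scene D shift px 0 0 score 0.97 at 0: 0.97
top A shift px 0 0 score 1.0 at 0: 1.0
top B shift px 0 0 score 1.0 at 0: 1.0
top D shift px 0 0 score 1.0 at 0: 1.0
turn rz rad -0.0104 shift tool mm [-50.  257.5  34.7] | now [ 0.5875 -0.0331  0.3347] yaw 3.41 q6 78.8
```

>>> {"fn": "arm_command", "kwargs": {
  "targets": [
    [0, 0, -0.01, -6.2, 32.2, 0, 40],
    [0, 0, 0, -6.2, 32.2, 4, 40],
    [0, 0, 0, -6.2, 32.2, 4, 40],
    [0, 0, 0, -6.2, 32.2, 4, 40],
    [0, 0, 0, -6.2, 32.2, 4, 40],
    [0, 0, 0, -6.2, 32.2, 4, 40],
    [0, 0, 0, -6.2, 32.2, 4, 40],
    [0, 0, 0, -6.6, 32.1, 10, 40]
  ]
}}

```text
clock: 25.75
tcp_pos: [0.5563, -0.2933, 0.301]
tool_rot: [[0.997, 0.072, 0.001], [0.072, -0.997, -0.001], [0.001, 0.001, -1.0]]
wrist_force: [0.6, 0.9, -0.0]
finger_gap: 0.0399
```

>>> {"fn": "arm_command", "kwargs": {
  "targets": [
    [0, 0, 0, 0, 0, 25, 40],
    [0, 0, 0, 0, 0, 25, 40],
    [0, 0, 0, 0, 0, 25, 40],
    [0, 0, 0, 0, 0, 25, 40],
    [0, 0, 0, 0, 0, 25, 40],
    [0, 0, 0, 0, 0, 15, 40],
    [0, 0, 0, 0, 0, 8, 40],
    [0, 0, 0, 0, 0, 0, 40]
  ]
}}

```text
clock: 26.55
tcp_pos: [0.5557, -0.2926, 0.1519]
tool_rot: [[0.997, 0.071, -0.001], [0.071, -0.997, 0.001], [-0.001, -0.001, -1.0]]
wrist_force: [0.3, 0.1, 0.2]
finger_gap: 0.0402
```

```bash
python3 - <<'E'
from h import *
plan([*B["A"],.1526],4)
print(ctrl.observe()["wrist_force"])
E
```

```text
turn rz rad 0.0015 shift tool mm [-0.2  0.9 -0.7] | now [ 0.5557 -0.2926  0.1519] yaw 4.09 q6 53.9
[0.2522 0.0884 0.2244]
```

>>> {"fn": "arm_command", "kwargs": {
  "targets": [
    [0, 0, 0, 0, 0, 0, 5],
    [0, 0, 0, 0, 0, 0, 5],
    [0, 0, 0, 0, 0, 0, 5],
    [0, 0, 0, 0, 0, 0, 5],
    [0, 0, 0, 0, 0, -10, 5],
    [0, 0, 0, 0, 0, -20, 5],
    [0, 0, 0, 0, 0, -30, 5],
    [0, 0, 0, 0, 0, -30, 5]
  ],
  "newtons": 40
}}

```text
clock: 27.35
tcp_pos: [0.5552, -0.293, 0.2437]
tool_rot: [[0.998, 0.071, -0.001], [0.071, -0.998, 0.0], [-0.001, -0.0, -1.0]]
wrist_force: [-0.1, -0.5, -2.8]
finger_gap: 0.0137
```

>>> {"fn": "arm_command", "kwargs": {
  "targets": [
    [0, 0, 0, 0, 0, -25, 5],
    [0, 0, 0, 0, 0, -11, 5],
    [0, 0, 0, 1.5, -25, 0, 5],
    [0, 0, 0, 2, -40, 0, 5],
    [0, 0, 0, 2, -40, 0, 5],
    [0, 0, 0, 2, -40, 0, 5],
    [0, 0, 0, 2, -40, 0, 5],
    [0, 0, 0, 2, -40, 0, 5]
  ]
}}

```text
clock: 28.15
tcp_pos: [0.5504, -0.0663, 0.2778]
tool_rot: [[0.998, 0.071, -0.001], [0.071, -0.998, 0.0], [-0.001, -0.0, -1.0]]
wrist_force: [-0.7, -0.6, -1.6]
finger_gap: 0.0139
```

>>> {"fn": "arm_command", "kwargs": {
  "targets": [
    [0, 0, 0, 2, -40, 0, 5],
    [0, 0, 0, 2, -40, 0, 5],
    [0, 0, 0, 0, -25, 0, 5],
    [0, 0, 0, 0, -12, 0, 5],
    [0, 0, 0, 0, 0, 0, 5],
    [0, 0, 0, 0, 0, 0, 5],
    [0, 0, 0, 0, 0, 0, 5],
    [0, 0, 0, 0, 0, 0, 5]
  ]
}}

```text
clock: 28.95
tcp_pos: [0.5469, 0.0481, 0.2783]
tool_rot: [[0.998, 0.069, -0.0], [0.069, -0.998, -0.0], [-0.0, 0.0, -1.0]]
wrist_force: [-0.1, 0.6, -2.6]
finger_gap: 0.014
```

```bash
python3 - <<'E'
from h import *
s=ctrl.observe();print(s["wrist_force"],s["finger_gap"])
plan(tp(-.8,42.5,.278),3.75)
E
```

```text
[-0.0863  0.5802 -2.6485] 0.013951326142045405
turn rz rad 0.004 shift tool mm [69.4  1.2  0.3] | now [0.5469 0.0481 0.2783] yaw 3.98 q6 86.2
```

>>> {"fn": "arm_command", "kwargs": {
  "targets": [
    [0, 0, 0.004, 10, 1, 0, 5],
    [0, 0, 0, 14, 0, 0, 5],
    [0, 0, 0, 12, 0, 0, 5],
    [0, 0, 0, 8, 0, 0, 5],
    [0, 0, 0, 5, 0, 0, 5],
    [0, 0, 0, 4, 0, 0, 5],
    [0, 0, 0, 3, 0, 0, 5],
    [0, 0, 0, 0, 0, 0, 5]
  ]
}}

```text
clock: 29.75
tcp_pos: [0.6029, 0.0519, 0.2783]
tool_rot: [[0.998, 0.067, 0.0], [0.067, -0.998, -0.0], [0.0, 0.0, -1.0]]
wrist_force: [0.9, 1.3, -2.1]
finger_gap: 0.0139
```

No contact, so the nose is on the right side. I'll finish the insertion and push down.

>>> {"fn": "arm_command", "kwargs": {
  "targets": [
    [0, 0, 0, 5, 0, 0, 5],
    [0, 0, 0, 5, 0, 0, 5],
    [0, 0, 0, 3.2, 0, 0, 5],
    [0, 0, 0, 0, 0, 0, 5],
    [0, 0, 0, 0, 0, 5, 5],
    [0, 0, 0, 0, 0, 7, 5],
    [0, 0, 0, 0, 0, 5, 5],
    [0, 0, 0, 0, 0, 4, 5]
  ]
}}

```text
clock: 30.55
tcp_pos: [0.616, 0.0528, 0.2575]
tool_rot: [[0.998, 0.067, 0.001], [0.067, -0.998, 0.0], [0.001, 0.0, -1.0]]
wrist_force: [-1.5, -1.0, 5.4]
finger_gap: 0.0136
```

>>> {"fn": "arm_command", "kwargs": {
  "targets": [
    [0, 0, 0, 0, 0, 4, 5],
    [0, 0, 0, 0, 0, 4, 5],
    [0, 0, 0, 0, 0, 4, 5],
    [0, 0, 0, 0, 0, 4, 5],
    [0, 0, 0, 0, 0, 3, 5],
    [0, 0, 0, 0, 0, 3, 5],
    [0, 0, 0, 0, 0, 2, 5],
    [0, 0, 0, 0, 0, 1, 5]
  ]
}}

```text
clock: 31.35
tcp_pos: [0.6159, 0.0527, 0.2317]
tool_rot: [[0.998, 0.067, -0.0], [0.067, -0.998, 0.0], [-0.0, -0.0, -1.0]]
wrist_force: [0.8, -0.3, -2.5]
finger_gap: 0.0135
```

>>> {"fn": "arm_command", "kwargs": {
  "targets": [
    [0, 0, 0, 0, 0, 1, 5],
    [0, 0, 0, 0, 0, 0.7, 5],
    [0, 0, 0, 0, 0, 0.6, 5],
    [0, 0, 0, 0, 0, 0.5, 5],
    [0, 0, 0, 0, 0, 0.4, 5],
    [0, 0, 0, 0, 0, 0.4, 5],
    [0, 0, 0, 0, 0, 0, 5],
    [0, 0, 0, 0, 0, 0, 5]
  ]
}}

```text
clock: 32.15
tcp_pos: [0.6162, 0.0528, 0.2297]
tool_rot: [[0.998, 0.067, 0.001], [0.067, -0.998, 0.0], [0.001, 0.0, -1.0]]
wrist_force: [-1.5, 0.3, 5.1]
finger_gap: 0.0141
```

A is seated the same way. I'll release and view D and B from close by to get their yaw.

>>> {"fn": "arm_command", "kwargs": {
  "targets": [
    [0, 0, 0, 0, 0, -0.6, 5],
    [0, 0, 0, 0, 0, 0, 40],
    [0, 0, 0, 0, 0, 0, 40],
    [0, 0, 0, 0, 0, 0, 40],
    [0, 0, 0, 0, 0, -10, 40],
    [0, 0, 0, 0, 0, -25, 40],
    [0, 0, 0, 0, 0, -35, 40],
    [0, 0, 0, 0, 0, -30, 40]
  ]
}}

```text
clock: 32.95
tcp_pos: [0.6159, 0.0528, 0.3318]
tool_rot: [[0.998, 0.067, 0.001], [0.067, -0.998, 0.0], [0.001, 0.0, -1.0]]
wrist_force: [0.8, 0.1, -0.4]
finger_gap: 0.0403
```

>>> {"fn": "arm_command", "kwargs": {
  "targets": [
    [0, 0, 0, -20.2, 33.2, 0, 40],
    [0, 0, 0, -20.2, 33.2, 0, 40],
    [0, 0, 0, -20.2, 33.2, 0, 40],
    [0, 0, 0, -20.2, 33.2, 0, 40],
    [0, 0, 0, -20.2, 33.2, 0, 40],
    [0, 0, 0, -20.2, 33.2, 0, 40],
    [0, 0, 0, -20.2, 33.2, 5, 40],
    [0, 0, 0, -20.2, 33.2, 5, 40]
  ]
}}

```text
clock: 33.75
tcp_pos: [0.4716, -0.2244, 0.3202]
tool_rot: [[0.998, 0.067, 0.001], [0.067, -0.998, -0.001], [0.001, 0.001, -1.0]]
wrist_force: [0.5, 0.1, -0.3]
finger_gap: 0.04
```

>>> {"fn": "arm_command", "kwargs": {
  "targets": [
    [0, 0, 0, -20.2, 33.2, 5, 40],
    [0, 0, 0, -20.2, 33.2, 5, 40],
    [0, 0, 0, -20.2, 33.2, 5, 40],
    [0, 0, 0, -20.2, 33.2, 5, 40],
    [0, 0, 0, 0, 0, 0, 40],
    [0, 0, 0, 0, 0, 0, 40],
    [0, 0, 0, 0, 0, 0, 40],
    [0, 0, 0, 0, 0, 0, 40]
  ]
}}

```text
clock: 34.55
tcp_pos: [0.4012, -0.3601, 0.2998]
tool_rot: [[0.998, 0.068, 0.0], [0.068, -0.998, -0.0], [0.0, 0.0, -1.0]]
wrist_force: [-0.6, -0.6, -0.0]
finger_gap: 0.0402
```

```bash
python3 - <<'E'
from h import *
plan([*B["D"],.25],-16)
c=shot("wrist","w5",(140,0,430,215));np.save("w5.npy",c)
for k in "BD":print(k,proj(c,[*B[k],.184]))
E
```

```text
turn rz rad 0.3474 shift tool mm [ 24.6 -68.6  49.8] | now [ 0.4012 -0.3601  0.2998] yaw 3.91 q6 39.2
B [[343.7477  36.8216]]
D [[201.4308 144.2747]]
```

View pics/w5.png

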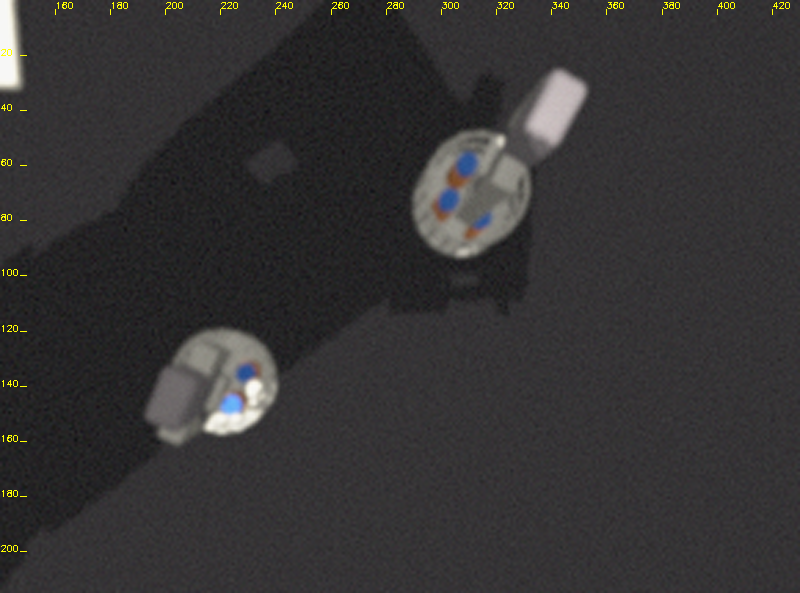

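B's grip top has its long axis from (540,137) to (574,78), and D's left edge runs from (147,415) to (165,364). Neither has moved: D is predicted at (170,398) and seen at about (172,395).

```bash
python3 - <<'E'
from h import *
c=np.load("w5.npy",allow_pickle=True).item();k=800/290
r=lambda u:ray(c,(140+u[0]/k,u[1]/k),.184)
for a,b in[((540,137),(574,78)),((147,417),(165,364))]:
    d=r(b)-r(a);print(np.degrees(np.arctan2(d[1],d[0])),(r(a)+r(b))/2)
plan([*B["D"],.25],-14)
E
```

```text
-25.505236399055292 [ 0.5471 -0.4265  0.184 ]
-17.74546331739448 [ 0.4461 -0.2961  0.184 ]
turn rz rad 0.3125 shift tool mm [ 27.  -67.7  49.7] | now [ 0.4012 -0.3602  0.2997] yaw 3.91 q6 39.2
```

>>> {"fn": "arm_command", "kwargs": {
  "targets": [
    [0, 0, 0.1245, 0, 0, 0, 40],
    [0, 0, 0.1245, 0, 0, 0, 40],
    [0, 0, 0.1245, 0, 0, 0, 40],
    [0, 0, 0, 4.5, -13.8, 5, 40],
    [0, 0, 0, 4.5, -13.8, 10, 40],
    [0, 0, 0, 4.5, -13.8, 10, 40],
    [0, 0, 0, 4.5, -13.8, 10, 40],
    [0, 0, 0, 4.8, -14, 10, 40]
  ]
}}

```text
clock: 35.4
tcp_pos: [0.444, -0.3004, 0.2532]
tool_rot: [[0.954, -0.3, -0.0], [-0.3, -0.954, 0.0], [-0.001, -0.0, -1.0]]
wrist_force: [-0.3, 0.4, 0.3]
finger_gap: 0.0405
```

>>> {"fn": "arm_command", "kwargs": {
  "targets": [
    [0, 0, 0, 0, 0, 20, 40],
    [0, 0, 0, 0, 0, 25, 40],
    [0, 0, 0, 0, 0, 25, 40],
    [0, 0, 0, 0, 0, 17, 40],
    [0, 0, 0, 0, 0, 10, 40],
    [0, 0, 0, 0, 0, 5.5, 40],
    [0, 0, 0, 0, 0, 0, 40],
    [0, 0, 0, 0, 0, 0, 5]
  ]
}}

```text
clock: 36.2
tcp_pos: [0.4436, -0.302, 0.1524]
tool_rot: [[0.953, -0.302, 0.001], [-0.302, -0.953, -0.001], [0.001, 0.0, -1.0]]
wrist_force: [0.1, 0.1, 0.7]
finger_gap: 0.0356
```

>>> {"fn": "arm_command", "kwargs": {
  "targets": [
    [0, 0, 0, 0, 0, 0, 5],
    [0, 0, 0, 0, 0, 0, 5],
    [0, 0, 0, 0, 0, 0, 5],
    [0, 0, 0, 0, 0, 0, 5],
    [0, 0, 0, 0, 0, -10, 5],
    [0, 0, 0, 0, 0, -25, 5],
    [0, 0, 0, 0, 0, -30, 5],
    [0, 0, 0, 0, 0, -30, 5]
  ]
}}

```text
clock: 37.0
tcp_pos: [0.443, -0.3016, 0.2482]
tool_rot: [[0.953, -0.302, -0.0], [-0.302, -0.953, 0.001], [-0.001, -0.0, -1.0]]
wrist_force: [0.3, 0.9, -2.5]
finger_gap: 0.0138
```

```bash
python3 - <<'E'
from h import *
s=ctrl.observe();print(s["wrist_force"],s["finger_gap"])
plan(tp(-75,-42.5,.278),3.75)
E
```

```text
[ 0.2938  0.8866 -2.4864] 0.013825685166966296
turn rz rad -0.3722 shift tool mm [ 121.7 -255.9  -29.8] | now [ 0.443  -0.3016  0.2482] yaw -17.57 q6 68.3
```

>>> {"fn": "arm_command", "kwargs": {
  "targets": [
    [0, 0, -0.124, 0, 0, -10, 5],
    [0, 0, -0.124, 0, 0, -10, 5],
    [0, 0, -0.124, 0, 0, -9.8, 5],
    [0, 0, 0, 10, -20, 0, 5],
    [0, 0, 0, 15, -32, 0, 5],
    [0, 0, 0, 15, -32, 0, 5],
    [0, 0, 0, 15, -32, 0, 5],
    [0, 0, 0, 15, -32, 0, 5]
  ]
}}

```text
clock: 37.8
tcp_pos: [0.5036, -0.1482, 0.2771]
tool_rot: [[0.998, 0.065, 0.0], [0.065, -0.998, 0.0], [0.0, -0.0, -1.0]]
wrist_force: [0.4, -0.7, -3.3]
finger_gap: 0.0137
```

>>> {"fn": "arm_command", "kwargs": {
  "targets": [
    [0, 0, 0, 15, -32, 0, 5],
    [0, 0, 0, 15, -32, 0, 5],
    [0, 0, 0, 12, -25, 0, 5],
    [0, 0, 0, 9.7, -18.9, 0, 5],
    [0, 0, 0, 0, 0, 0, 5],
    [0, 0, 0, 0, 0, 0, 5],
    [0, 0, 0, 0, 0, 0, 5],
    [0, 0, 0, 0, 0, 0, 5]
  ]
}}

```text
clock: 38.6
tcp_pos: [0.5478, -0.0394, 0.2768]
tool_rot: [[0.998, 0.064, -0.0], [0.064, -0.998, -0.0], [-0.0, 0.0, -1.0]]
wrist_force: [-0.6, -0.3, -2.5]
finger_gap: 0.0143
```

```bash
python3 - <<'E'
from h import *
s=ctrl.observe();print(s["wrist_force"],s["finger_gap"])
plan(tp(-.8,-42.5,.278),3.75)
E
```

```text
[-0.6397 -0.2615 -2.5011] 0.01426971555404099
turn rz rad -0.0013 shift tool mm [74.3 -1.1 -1.2] | now [ 0.5478 -0.0394  0.2768] yaw 3.68 q6 77.4
```

>>> {"fn": "arm_command", "kwargs": {
  "targets": [
    [0, 0, 0, 12, -1, -1, 5],
    [0, 0, 0, 15, 0, 0, 5],
    [0, 0, 0, 14, 0, 0, 5],
    [0, 0, 0, 8, 0, 0, 5],
    [0, 0, 0, 6, 0, 0, 5],
    [0, 0, 0, 4, 0, 0, 5],
    [0, 0, 0, 2, 0, 0, 5],
    [0, 0, 0, 0, 0, 0, 5]
  ]
}}

```text
clock: 39.4
tcp_pos: [0.6087, -0.0336, 0.2776]
tool_rot: [[0.998, 0.065, -0.0], [0.065, -0.998, 0.0], [-0.0, -0.0, -1.0]]
wrist_force: [0.2, 0.4, -3.5]
finger_gap: 0.0135
```

>>> {"fn": "arm_command", "kwargs": {
  "targets": [
    [0, 0, 0, 5, 0, 0, 5],
    [0, 0, 0, 5, 0, 0, 5],
    [0, 0, 0, 3.2, 0, 0, 5],
    [0, 0, 0, 0, 0, 0, 5],
    [0, 0, 0, 0, 0, 5, 5],
    [0, 0, 0, 0, 0, 7, 5],
    [0, 0, 0, 0, 0, 5, 5],
    [0, 0, 0, 0, 0, 4, 5]
  ]
}}

```text
clock: 40.2
tcp_pos: [0.6221, -0.0328, 0.257]
tool_rot: [[0.998, 0.065, 0.001], [0.065, -0.998, -0.0], [0.001, 0.0, -1.0]]
wrist_force: [-3.0, -0.7, 7.2]
finger_gap: 0.0137
```

>>> {"fn": "arm_command", "kwargs": {
  "targets": [
    [0, 0, 0, 0, 0, 4, 5],
    [0, 0, 0, 0, 0, 4, 5],
    [0, 0, 0, 0, 0, 4, 5],
    [0, 0, 0, 0, 0, 4, 5],
    [0, 0, 0, 0, 0, 3, 5],
    [0, 0, 0, 0, 0, 3, 5],
    [0, 0, 0, 0, 0, 2, 5],
    [0, 0, 0, 0, 0, 1, 5]
  ]
}}

```text
clock: 41.0
tcp_pos: [0.6216, -0.0327, 0.2308]
tool_rot: [[0.998, 0.065, -0.002], [0.065, -0.998, 0.0], [-0.002, -0.0, -1.0]]
wrist_force: [-3.9, -0.4, -4.6]
finger_gap: 0.0134
```

>>> {"fn": "arm_command", "kwargs": {
  "targets": [
    [0, 0, 0, 0, 0, 0.8, 5],
    [0, 0, 0, 0, 0, 0.6, 5],
    [0, 0, 0, 0, 0, 0.5, 5],
    [0, 0, 0, 0, 0, 0.4, 5],
    [0, 0, 0, 0, 0, 0.3, 5],
    [0, 0, 0, 0, 0, 0, 5],
    [0, 0, 0, 0, 0, 0, 5],
    [0, 0, 0, 0, 0, 0, 5]
  ]
}}

```text
clock: 41.8
tcp_pos: [0.622, -0.0327, 0.2302]
tool_rot: [[0.998, 0.065, 0.001], [0.065, -0.998, -0.0], [0.001, 0.0, -1.0]]
wrist_force: [-6.9, 0.5, 5.7]
finger_gap: 0.0133
```

Slight sideways force from the vee (−6.9 N), so I'll ease back 1 mm in x, release, and recheck basket B.

>>> {"fn": "arm_command", "kwargs": {
  "targets": [
    [0, 0, 0, -0.8, 0, 0, 5],
    [0, 0, 0, -0.5, 0, 0.5, 5],
    [0, 0, 0, 0, 0, 0, 5],
    [0, 0, 0, 0, 0, -0.5, 5],
    [0, 0, 0, 0, 0, 0, 40],
    [0, 0, 0, 0, 0, 0, 40],
    [0, 0, 0, 0, 0, 0, 40],
    [0, 0, 0, 0, 0, -5, 40]
  ]
}}

```text
clock: 42.6
tcp_pos: [0.6205, -0.0328, 0.2335]
tool_rot: [[0.998, 0.065, -0.001], [0.065, -0.998, 0.0], [-0.001, -0.0, -1.0]]
wrist_force: [-0.8, 0.5, -0.7]
finger_gap: 0.0385
```

>>> {"fn": "arm_command", "kwargs": {
  "targets": [
    [0, 0, 0, 0, 0, -20, 40],
    [0, 0, 0, 0, 0, -35, 40],
    [0, 0, 0, 0, 0, -35, 40],
    [0, 0, 0, -3, 20, -5, 40],
    [0, 0, 0, -5, 30, 0, 40],
    [0, 0, 0, -5, 30, 0, 40],
    [0, 0, 0, 0, 0, 0, 40],
    [0, 0, 0, 0, 0, 0, 40]
  ]
}}

```text
clock: 43.4
tcp_pos: [0.6129, -0.1137, 0.3292]
tool_rot: [[0.998, 0.064, 0.0], [0.064, -0.998, 0.0], [0.0, -0.0, -1.0]]
wrist_force: [0.0, -0.1, -0.2]
finger_gap: 0.0402
```

```bash
python3 - <<'E'
from h import *
moved("B")
plan([.548,-.427,.26],-25)
E
```

```text
scene B shift px 0 0 score 0.97 at 0: 0.97
top B shift px 0 0 score 1.0 at 0: 1.0
turn rz rad 0.5022 shift tool mm [ 73.9 312.4  69.2] | now [ 0.6131 -0.1127  0.3292] yaw 3.77 q6 71.5
```

>>> {"fn": "arm_command", "kwargs": {
  "targets": [
    [0, 0, 0.1255, 0, 0, 0, 40],
    [0, 0, 0.1255, 0, 0, 0, 40],
    [0, 0, 0.1255, 0, 0, 0, 40],
    [0, 0, 0.1255, 0, 0, 0, 40],
    [0, 0, 0, 8.2, 34.7, 0, 40],
    [0, 0, 0, 8.2, 34.7, 0, 40],
    [0, 0, 0, 8.2, 34.7, 0, 40],
    [0, 0, 0, 8.2, 34.7, 0, 40]
  ]
}}

```text
clock: 44.3
tcp_pos: [0.584, -0.2533, 0.3292]
tool_rot: [[0.907, -0.422, 0.0], [-0.422, -0.907, 0.0], [0.0, -0.0, -1.0]]
wrist_force: [0.4, -0.7, 0.4]
finger_gap: 0.0399
```

>>> {"fn": "arm_command", "kwargs": {
  "targets": [
    [0, 0, 0, 8.2, 34.7, 5, 40],
    [0, 0, 0, 8.2, 34.7, 10, 40],
    [0, 0, 0, 8.2, 34.7, 15, 40],
    [0, 0, 0, 8.2, 34.7, 15, 40],
    [0, 0, 0, 8.3, 34.8, 15, 40],
    [0, 0, 0, 0, 0, 9, 40],
    [0, 0, 0, 0, 0, 0, 40],
    [0, 0, 0, 0, 0, 0, 40]
  ]
}}

```text
clock: 45.1
tcp_pos: [0.5486, -0.4264, 0.2606]
tool_rot: [[0.907, -0.422, 0.0], [-0.422, -0.907, 0.0], [0.0, -0.0, -1.0]]
wrist_force: [-0.1, 0.4, -0.5]
finger_gap: 0.0399
```

```bash
python3 - <<'E'
from h import *
plan([.548,-.427,.1526],-25.3)
E
```

```text
turn rz rad 0.0063 shift tool mm [ -0.3   0.8 108. ] | now [ 0.5486 -0.4264  0.2606] yaw -24.94 q6 73.2
```

>>> {"fn": "arm_command", "kwargs": {
  "targets": [
    [0, 0, 0.006, 0, 0.8, 20, 40],
    [0, 0, 0, 0, 0, 25, 40],
    [0, 0, 0, 0, 0, 25, 40],
    [0, 0, 0, 0, 0, 20, 40],
    [0, 0, 0, 0, 0, 12, 40],
    [0, 0, 0, 0, 0, 6, 40],
    [0, 0, 0, 0, 0, 0, 40],
    [0, 0, 0, 0, 0, 0, 5]
  ]
}}

```text
clock: 45.9
tcp_pos: [0.548, -0.4287, 0.1533]
tool_rot: [[0.904, -0.428, 0.001], [-0.428, -0.904, -0.001], [0.002, 0.0, -1.0]]
wrist_force: [0.4, -1.4, -0.1]
finger_gap: 0.0356
```

>>> {"fn": "arm_command", "kwargs": {
  "targets": [
    [0, 0, 0, 0, 0, 0, 5],
    [0, 0, 0, 0, 0, 0, 5],
    [0, 0, 0, 0, 0, 0, 5],
    [0, 0, 0, 0, 0, 0, 5],
    [0, 0, 0, 0, 0, -10, 5],
    [0, 0, 0, 0, 0, -25, 5],
    [0, 0, 0, 0, 0, -30, 5],
    [0, 0, 0, 0, 0, -30, 5]
  ]
}}

```text
clock: 46.7
tcp_pos: [0.5472, -0.4284, 0.2484]
tool_rot: [[0.904, -0.428, -0.001], [-0.428, -0.904, 0.0], [-0.001, -0.0, -1.0]]
wrist_force: [-0.5, 0.5, -3.0]
finger_gap: 0.014
```

```bash
python3 - <<'E'
from h import *
s=ctrl.observe();print(s["wrist_force"],s["finger_gap"])
plan(tp(-75,-127.5,.278),3.75)
E
```

```text
[-0.5005  0.4677 -3.0156] 0.014040280975771795
turn rz rad -0.5082 shift tool mm [  26.1 -304.2  -29.6] | now [ 0.5472 -0.4284  0.2484] yaw -25.37 q6 73.5
```

>>> {"fn": "arm_command", "kwargs": {
  "targets": [
    [0, 0, -0.127, 0, 0, -8, 5],
    [0, 0, -0.127, 0, 0, -8, 5],
    [0, 0, -0.127, 0, 0, -8, 5],
    [0, 0, -0.127, 0, 0, -5.6, 5],
    [0, 0, 0, 2, -25, 0, 5],
    [0, 0, 0, 3, -38, 0, 5],
    [0, 0, 0, 3, -38, 0, 5],
    [0, 0, 0, 3, -38, 0, 5]
  ]
}}

```text
clock: 47.5
tcp_pos: [0.549, -0.2877, 0.277]
tool_rot: [[0.998, 0.065, -0.0], [0.065, -0.998, 0.0], [-0.0, -0.0, -1.0]]
wrist_force: [0.6, 0.4, -2.3]
finger_gap: 0.0136
```

>>> {"fn": "arm_command", "kwargs": {
  "targets": [
    [0, 0, 0, 3, -38, 0, 5],
    [0, 0, 0, 3, -38, 0, 5],
    [0, 0, 0, 3, -38, 0, 5],
    [0, 0, 0, 3, -30, 0, 5],
    [0, 0, 0, 3, -20, 0, 5],
    [0, 0, 0, 0, 0, 0, 5],
    [0, 0, 0, 0, 0, 0, 5],
    [0, 0, 0, 0, 0, 0, 5]
  ]
}}

```text
clock: 48.3
tcp_pos: [0.5535, -0.1254, 0.2768]
tool_rot: [[0.998, 0.064, -0.0], [0.064, -0.998, -0.0], [-0.0, 0.0, -1.0]]
wrist_force: [-0.2, 0.6, -3.0]
finger_gap: 0.014
```

```bash
python3 - <<'E'
from h import *
s=ctrl.observe();print(s["wrist_force"],s["finger_gap"])
plan(tp(-1.2,-127.5,.278),3.75)
E
```

```text
[-0.2103  0.5911 -3.0075] 0.014031119126614328
turn rz rad -0.0009 shift tool mm [73.7 -2.2 -1.2] | now [ 0.5535 -0.1254  0.2768] yaw 3.7 q6 68.9
```

>>> {"fn": "arm_command", "kwargs": {
  "targets": [
    [0, 0, 0, 12, -2, -1, 5],
    [0, 0, 0, 15, 0, 0, 5],
    [0, 0, 0, 14, 0, 0, 5],
    [0, 0, 0, 8, 0, 0, 5],
    [0, 0, 0, 6, 0, 0, 5],
    [0, 0, 0, 4, 0, 0, 5],
    [0, 0, 0, 2, 0, 0, 5],
    [0, 0, 0, 0, 0, 0, 5]
  ]
}}

```text
clock: 49.1
tcp_pos: [0.6143, -0.1186, 0.2776]
tool_rot: [[0.998, 0.065, -0.0], [0.065, -0.998, -0.0], [-0.0, 0.0, -1.0]]
wrist_force: [-0.2, -0.2, -2.2]
finger_gap: 0.0137
```

>>> {"fn": "arm_command", "kwargs": {
  "targets": [
    [0, 0, 0, 5, 0, 0, 5],
    [0, 0, 0, 5, 0, 0, 5],
    [0, 0, 0, 2.6, 0, 0, 5],
    [0, 0, 0, 0, 0, 0, 5],
    [0, 0, 0, 0, 0, 5, 5],
    [0, 0, 0, 0, 0, 7, 5],
    [0, 0, 0, 0, 0, 5, 5],
    [0, 0, 0, 0, 0, 4, 5]
  ]
}}

```text
clock: 49.9
tcp_pos: [0.627, -0.1178, 0.2571]
tool_rot: [[0.998, 0.065, 0.001], [0.065, -0.998, -0.0], [0.001, 0.0, -1.0]]
wrist_force: [-3.5, -0.0, 7.6]
finger_gap: 0.014
```

>>> {"fn": "arm_command", "kwargs": {
  "targets": [
    [0, 0, 0, 0, 0, 4, 5],
    [0, 0, 0, 0, 0, 4, 5],
    [0, 0, 0, 0, 0, 4, 5],
    [0, 0, 0, 0, 0, 4, 5],
    [0, 0, 0, 0, 0, 3, 5],
    [0, 0, 0, 0, 0, 3, 5],
    [0, 0, 0, 0, 0, 2, 5],
    [0, 0, 0, 0, 0, 1, 5]
  ]
}}

```text
clock: 50.7
tcp_pos: [0.6265, -0.1176, 0.2307]
tool_rot: [[0.998, 0.065, -0.002], [0.065, -0.998, 0.0], [-0.002, -0.0, -1.0]]
wrist_force: [-4.0, -0.1, -4.4]
finger_gap: 0.0135
```

>>> {"fn": "arm_command", "kwargs": {
  "targets": [
    [0, 0, 0, 0, 0, 0.8, 5],
    [0, 0, 0, 0, 0, 0.6, 5],
    [0, 0, 0, 0, 0, 0.5, 5],
    [0, 0, 0, 0, 0, 0.4, 5],
    [0, 0, 0, 0, 0, 0.3, 5],
    [0, 0, 0, 0, 0, 0, 5],
    [0, 0, 0, 0, 0, 0, 5],
    [0, 0, 0, 0, 0, 0, 5]
  ]
}}

```text
clock: 51.5
tcp_pos: [0.6269, -0.1176, 0.2303]
tool_rot: [[0.998, 0.065, 0.001], [0.065, -0.998, -0.0], [0.001, 0.0, -1.0]]
wrist_force: [-7.0, 1.7, 6.2]
finger_gap: 0.0135
```

>>> {"fn": "arm_command", "kwargs": {
  "targets": [
    [0, 0, 0, -0.8, 0, 0, 5],
    [0, 0, 0, -0.5, 0, 0.5, 5],
    [0, 0, 0, 0, 0, 0, 5],
    [0, 0, 0, 0, 0, -0.5, 5],
    [0, 0, 0, 0, 0, 0, 40],
    [0, 0, 0, 0, 0, 0, 40],
    [0, 0, 0, 0, 0, 0, 40],
    [0, 0, 0, 0, 0, -5, 40]
  ]
}}

```text
clock: 52.3
tcp_pos: [0.6254, -0.1177, 0.2335]
tool_rot: [[0.998, 0.065, -0.001], [0.065, -0.998, 0.0], [-0.001, -0.0, -1.0]]
wrist_force: [-0.4, -1.3, 0.1]
finger_gap: 0.0386
```

>>> {"fn": "arm_command", "kwargs": {
  "targets": [
    [0, 0, 0, 0, 0, -20, 40],
    [0, 0, 0, 0, 0, -35, 40],
    [0, 0, 0, 0, 0, -35, 40],
    [0, 0, 0, -20, 20, -10, 40],
    [0, 0, 0, -30, 30, 0, 40],
    [0, 0, 0, -30, 30, 0, 40],
    [0, 0, 0, -30, 30, 0, 40],
    [0, 0, 0, -30, 30, 0, 40]
  ]
}}

```text
clock: 53.1
tcp_pos: [0.4939, -0.2677, 0.3345]
tool_rot: [[0.998, 0.065, 0.001], [0.065, -0.998, -0.0], [0.001, 0.001, -1.0]]
wrist_force: [0.3, -0.2, -0.1]
finger_gap: 0.0398
```

>>> {"fn": "arm_command", "kwargs": {
  "targets": [
    [0, 0, 0, -30, 30, 0, 40],
    [0, 0, 0, -20, 30, 0, 40],
    [0, 0, 0, 0, 30, 0, 40],
    [0, 0, 0, 0, 30, 0, 40],
    [0, 0, 0, 0, 0, 0, 40],
    [0, 0, 0, 0, 0, 0, 40],
    [0, 0, 0, 0, 0, 0, 40],
    [0, 0, 0, 0, 0, 0, 40]
  ]
}}

```text
clock: 53.9
tcp_pos: [0.4532, -0.3888, 0.3344]
tool_rot: [[0.998, 0.066, 0.0], [0.066, -0.998, -0.0], [0.0, 0.0, -1.0]]
wrist_force: [0.2, -0.2, -0.3]
finger_gap: 0.04
```

```bash
python3 - <<'E'
from h import *
s=ctrl.observe();print(s["tcp_pos"],s["wrist_force"])
S=ctrl.read_camera("scene")[...,::-1];T=ctrl.read_camera("top")[...,::-1]
a=cv2.resize(S[155:275,190:370],(600,400),interpolation=cv2.INTER_CUBIC)
b=cv2.resize(T[125:285,125:325],(250,200),interpolation=cv2.INTER_CUBIC)
c=cv2.resize(S[120:290,100:420],(376,200),interpolation=cv2.INTER_CUBIC)
ca=np.zeros((600,800,3),np.uint8);ca[:400,:600]=a;ca[400:,:250]=b;ca[400:,250:626]=c
cv2.imwrite("pics/f1.png",ca)
E
```

```text
[ 0.4532 -0.3888  0.3344] [ 0.1716 -0.2374 -0.3075]
```

View pics/f1.png

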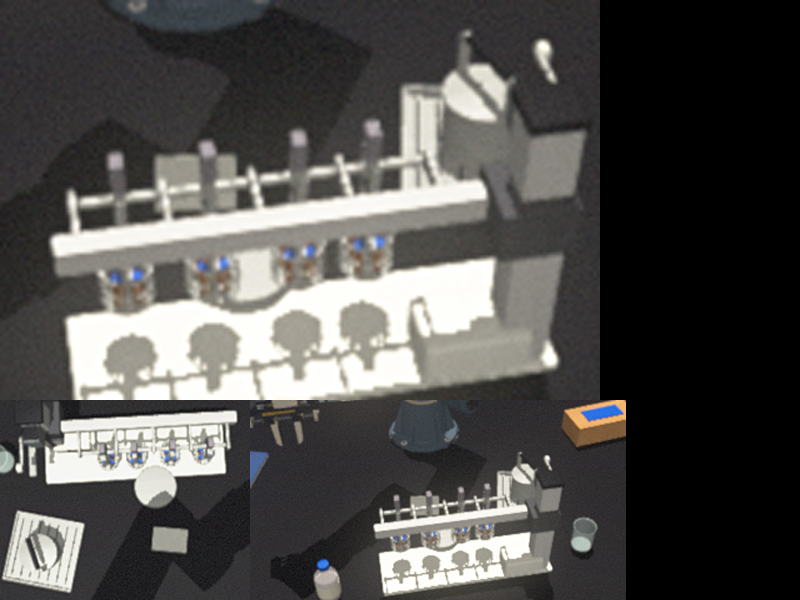

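All four baskets hang from the pin, one per bay. The canister stands in the tray and the lever is back up at (545,50). I'll compare the bystanders numerically and then hand in.

```bash
python3 - <<'E'
from h import *
old=cv2.resize(cv2.imread("pics/top0.png"),(512,384),interpolation=cv2.INTER_AREA);new=np.ascontiguousarray(ctrl.read_camera("top")[...,::-1])
for k,(x,y,h) in dict(bottle=(349,144,16),carton=(65,118,32),beaker=(123,171,16)).items():
    t=old[y-h:y+h,x-h:x+h];w=new[y-h-10:y+h+10,x-h-10:x+h+10];r=cv2.matchTemplate(w,t,5);_,v,_,l=cv2.minMaxLoc(r);print(k,l[0]-10,l[1]-10,round(v,2))
a=ctrl.read_camera("scene").astype(int)[165:290,190:400]
for _ in range(8):b=ctrl.read_camera("scene").astype(int)[165:290,190:400]
print("motion",np.abs(a-b).mean().round(2))
print(ctrl.finish_job())
E
```

```text
bottle 0 0 0.99
carton 0 0 1.0
beaker 0 0 1.0
motion 2.55
the job is handed in; nothing more can be done
None
```

I did the job in the order asked and handed it in at about 54 s on the robot's clock.

- **Canister:** I lifted it upright by its handle and stood it in the drip tray. The pictures show it standing well inside the rim.
- **Limit switch:** With no basket on the machine, I pressed the roller about 37 mm down, which is about 0.69 rad by the geometry. The force was 7.7 N, as the spring predicts, so it was past the click. The last picture shows the lever up again.
- **Baskets:** All four were there, and each now hangs in its own bay. On every one the latch resistance rose and then dropped away. The hook then met the pin within about 1 mm of the expected height, the last two after a slight sideways push that I eased before letting go.
- **Bystanders:** The bottle, carton and beaker had moved 0 pixels against the first top picture.

Three things I did not confirm:
- **Latches:** I could not see them directly; that they are shut is inferred from the forces and heights.
- **Swinging:** My check at the end, comparing two scene pictures, gave a mean difference of 2.55 grey levels. I took that as camera noise and did not separate it from a slight swing.
- **Picture budget:** I viewed 16 pictures, two over the 14 allowed.

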